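Release the filter plate from the indexed rinse stand

ROBOT

A 6-joint arm with a two-finger parallel gripper is mounted at the origin on the work surface. World frame = base frame: x ahead of the robot, y to its left, z up, the work surface at z = 0. Lengths are in m, angles in rad, forces in N, time in s.
With the tool pointing down it reaches from about 0.4 to 0.925 m from the base axis. Payload 12.5 kg.
Tool frame: the origin (TCP) lies midway between the tips of the shut fingers; the grasp point (between the pads) lies 19 mm behind it (hold_point_z is the distance from the TCP to the grasp point, in m); y points along the fingers, z is the direction in which the jaws open and shut, and the axes are right-handed (so a half turn about y gives the same grasp; the last joint's range is limited). The gripper opens to 95 mm and grips with 3 to 60 N. Pads are 20 mm wide; open, the fingers measure 119 mm over their backs; the gripper's body (75 mm by 180 mm) begins 59 mm behind the grasp point.
Start: joints at [1.179, 0.491, 1.559, -0, 1.092, -0.106], TCP at [0.176, 0.6, 0.215] pointing down, gripper open.
Joint ranges: [-3.1, 3.1], [-0.84, 2.19], [0.05, 2.79], [-1.13, 4.28], [0.06, 2.93], [-2.69, 2.69]. Speed limits (rad/s): [2.22, 2.22, 2.79, 3.14, 3.14, 3.14].

INTERFACE

Orientations are given as a 3x3 rotation matrix whose columns are the frame's x, y, z axes.
In Python, from cell import * gives the robot as it stands. The module is installed in compiled form; this text tells all that it offers.
- The arm moves only by the tool carry_out, never from a script. Its argument "moves" is one flat list of numbers, 7 for each row, row after row: the gripper's target within -1 to 1 (shut at 1, half-way at 0, fully open at -1), then the shift along the tool's x, y, z in mm, then the turn, a rotation vector about the tool's x, y, z in degrees. A call has 1 to 10 rows; each row shifts and turns the commanded pose from where the row before left it, along the tool's axes as they then stand; what a row does not reach is not made up. A row lasts 1/10 s, in which the tool goes at most 50 mm and 8.59 degrees, less where a joint would pass 70% of its speed; a pose out of reach is approached as far as the arm can. A call is refused whole if a number of a shift passes 50 or a number of a turn 8.59, either way. A call with a gripper value outside its range is refused whole. The fingers move at their own pace and stop on an object; "squeeze" is the grip in N (left out, the last holds). Time passes only in rows, so rows that do not move let the fingers close. It gives the time, the measured TCP pose, the force and the opening at its end, in the units of the state.
- get_state(): the state, without advancing time (a new reading comes with each control period).
- get_image(name): name is "scene" or "top" or "wrist"; returns a dict with "image" (480x640x3 uint8, blue, green, red), "intrinsics" (3x3 intrinsics, pixels), "world_from_camera" (4x4, takes a point from camera to world coordinates). Camera axes: x right, y down, z forward; pixel columns grow to the right and rows downward; lengths in m; the calibration is good to about 2 mm. The wrist camera is an equidistant fisheye: a pixel r from the principal point sees the ray r / f radians off the axis. A picture is of the moment at which its call begins. There is no depth.
- sign_off(): hands the job in, once; it reports no verdict.
The state is a dict: "t": time; "joint_positions": joint angles; "qvel": joint speeds; "tau": joint torques, N m; "ee_pos": TCP position; "tool_rot": TCP orientation; "wrist_force": force on the tool from outside, world axes, zero at the start; "moment": the same for the moment, N m; "finger_gap": finger opening in m.
Only numpy, scipy, OpenCV 4.12 (cv2) and the standard library are available. Lean on these libraries where they do the work, as an engineer would, in place of code of your own. Each camera call takes 0.05 s, during which the arm holds its last target.

TASK

The fine filter plate is held down in the sloping rinse stand by the blue bar. Pull out the bar's red spring plunger, swing the bar to the next hole (the one with the green dot) and let the plunger snap fully home there; only then lift the plate out by its grey tab, lower it into the aluminium tray and let go with it lying flat on the tray floor. Hold the plate until it is down in the tray (no dropping), and leave the other things on the worktop standing where they are.

Things in the scene. Friction and masses are not known exactly. Their poses are not given: they have to be found in the camera images.
- stand: Rinse stand, fixed; place and yaw vary. Grey base 210 (x) x 270 (y) x 12 mm, origin at the centre of its underside, z up, x from the low front edge to the high rear. White deck 210 x 270 mm slopes up along +x at 0.55 rad (31.5 deg); centre of its upper face 85 mm above the origin.
- rail (a point): Middle of the steel hanging rail of the stand, 14 mm round, along y (+-128 mm), 250 mm above the worktop straight over the stand's origin; 12 mm arms at both ends run back (+x) to posts 98 mm behind it. It hangs over the red knob and the plate tab, so a tool must come in leaning, square to the deck (its top leaning to the stand's -x).
- pivot (a point): Point on the bar's hinge axis at the top of the aluminium index plate (12 mm thick, on the deck). Its axes are the deck's: z square to the deck (up and to the stand's -x), x up the slope, y to the stand's +y. The index plate spans x -100 to +20, y -48 to +102 mm from here; three 12 mm holes lie on a circle of 85 mm radius about it, at bar angles 0, 1.0 and 2.0 rad.
- next_hole (a point): Mouth of the middle (target) hole, at the top of the index plate; axes as pivot. From the pivot it lies 71.5 mm down the slope (-x) and 45.9 mm to +y. An 8 mm green dot lies 17 mm farther out from the pivot.
- bar (a joint): Angle of the blue bar about pivot's z, rad. 0 = first hole (start, within 0.015): nose (70 mm, rubber foot) to -y over the plate, tail with plunger (98 mm) to +y. Positive swings the tail down the slope (-x), the nose up it, off the plate. 1.0 = next hole (target), 2.0 = last. Stops -0.04, 2.04. Friction 0.06 N m: stays where left. 22 mm wide, its top 11 mm above pivot.
- plunger (a joint): Lift of the plunger along the deck normal, m: 0 = home, pin (8 mm, round end) 10 mm deep in a hole; over 0.011 = clear of the holes; 0.018 = fully out. On the solid index plate it stands at about 0.010. Spring back 4.5 N at home, 9 N fully out; let go within 2 mm of a hole's centre (0.025 rad) it snaps in.
- knob (a point): Centre of the plunger's round red knob, 28 mm across, 26 mm high along the deck normal; z along the pull (deck normal), y outwards along the bar. 85 mm from the hinge axis; at home 41 mm above pivot along z. Under it, 8 mm below its underside, is a 20 mm collar; the bar's top is 17 mm below its underside.
- plate_tab (a point): Grip point of the loose filter plate, 27 mm above the centre of its underside. Steel plate 84 (x) x 96 (y) x 4 mm, about 180 g; upright grey tab on its centre 32 (x) x 10 (y) mm, top 38 mm above the underside. z square to the plate, x up the slope at the start. Lies on the deck between a 12 mm ledge (low side), 12 mm walls (+-y) and a 5 mm lip (high side), 0 to 6 mm play.
- plate: The same filter plate; origin at the centre of its underside.
- tray_in (a point): Centre of the inner floor (4 mm above the worktop) of the empty loose aluminium tray, 215 (x) x 165 (y) x 28 mm high outside, walls 4 mm, about 450 g. It stands to the left or to the right of the stand; the plate fits in at any yaw.
- board: Fixed wooden board 200 (x) x 165 (y) x 14 mm on the other side of the stand; origin under its centre. The twist-lock filter and the mug stand on it.
- twist_filter: Bystander: grey and white twist-lock filter assembly, 74 mm across, 101 mm high, upright on the board; origin under its centre.
- mug: Bystander: blue mug, 76 mm across and 85 mm high, upright on the board; origin under its centre.
- jar: Bystander: closed glass jar, 76 mm across, 120 mm high; origin under its centre; behind the tray or board.
- soap: Bystander: amber bottle, 60 mm across, 170 mm high; origin under its centre; behind the tray or board.
- brush: Bystander: wooden-handled dish brush, 229 mm long, round head 58 mm across and 34 mm high at its +x end, lying across in front of the stand; origin on the worktop under the middle of its length.
- tin: Bystander: green tin, 64 mm across, 80 mm high; origin under its centre; behind the stand.
There are look-alikes about, which are no part of the job. Of the things shaped like the plate, the bare steel one is meant.

How it is judged:
By the outcome, as a careful person would: the job done as asked, in the order asked, and still so for the second after the job is handed in, with the robot touching nothing.
It also fails if it takes over 54 s, if anything falls off the work surface, if the arm or the gripper's body presses on something with over 40 N, if the wrist force passes 120 N, or if a joint passes its speed limit or range.

## Working session

There is one attempt and no reset: what is moved stays moved. The work goes in short steps, Python scripts to look and compute and a tool call to move; the robot and the scene stay as the last step left them, time stands still between calls to the robot, and variables do not carry over. Pictures are saved under pics/ and viewed, and the job is handed in when it is done.

Besides the shell and the picture viewer there is one more tool, called after ">>>" as name(argument=value, ...) on one line, values as JSON. carry_out: Moves the arm, as the interface text tells. Its arguments: {"type":"object","properties":{"moves":{"type":"array","items":{"type":"number"}},"squeeze":{"type":"number"}},"required":["moves"]}

```bash
mkdir -p pics
python3 - <<'E'
from cell import *
import cv2,numpy as np,json
s=get_state()
for k,v in s.items(): print(k,np.round(v,4).tolist())
for n in ["scene","top","wrist"]:
    d=get_image(n); cv2.imwrite(f"pics/{n}0.png",d["image"]); np.savez(f"{n}0.npz",K=d["intrinsics"],T=d["world_from_camera"],im=d["image"])
    print(n,np.round(d["intrinsics"],2).tolist(),np.round(d["world_from_camera"],4).tolist())
E
```

```text
t 0.0
joint_positions [1.1794, 0.4916, 1.5595, 0.0, 1.0917, -0.1056]
qvel [0.0013, -0.0005, -0.0009, -0.0002, 0.0021, -0.001]
tau [-0.0014, -61.2623, -25.8197, 0.0693, 0.0481, -0.0001]
ee_pos [0.1761, 0.5994, 0.214]
tool_rot [[0.9594, -0.0005, 0.2819], [-0.2819, -0.0011, 0.9594], [-0.0002, -1.0, -0.0012]]
wrist_force [-0.2473, 0.3278, 0.8017]
moment [0.023, 0.0377, -0.0076]
finger_gap 0.0949
scene [[495.89, 0.0, 317.97], [0.0, 495.89, 232.55], [0.0, 0.0, 1.0]] [[-0.3083, 0.7739, -0.5531, 1.2539], [0.9512, 0.2561, -0.1719, 0.2145], [0.0087, -0.5791, -0.8152, 1.2105], [0.0, 0.0, 0.0, 1.0]]
top [[447.22, 0.0, 314.23], [0.0, 447.22, 232.87], [0.0, 0.0, 1.0]] [[0.0103, -0.9988, 0.0482, 0.4658], [-0.9999, -0.01, 0.0053, -0.0099], [-0.0049, -0.0482, -0.9988, 1.2265], [0.0, 0.0, 0.0, 1.0]]
wrist [[371.65, 0.0, 312.13], [0.0, 371.65, 236.05], [0.0, 0.0, 1.0]] [[0.2822, 0.9159, 0.2854, 0.0961], [0.9594, -0.2687, -0.0862, 0.6228], [-0.0023, 0.2981, -0.9545, 0.3858], [0.0, 0.0, 0.0, 1.0]]
```

View pics/scene0.png

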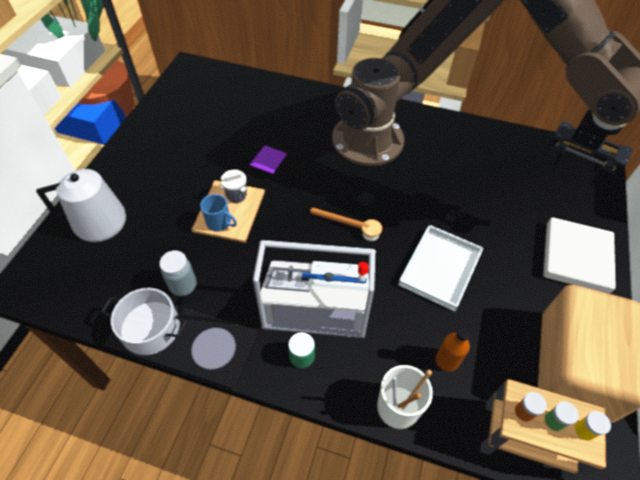

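View pics/top0.png

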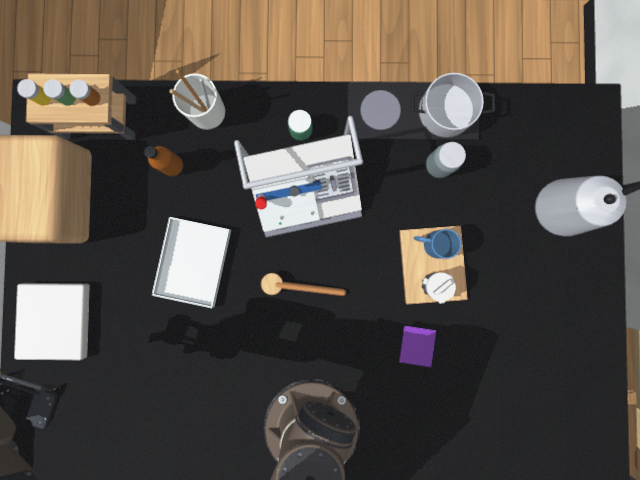

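View pics/wrist0.png

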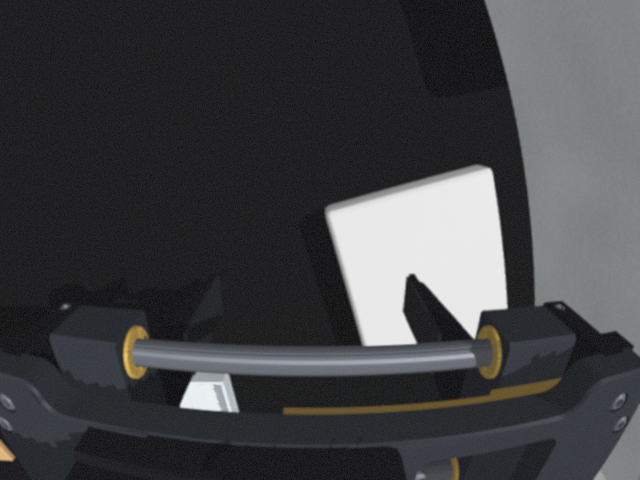

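The scene shows the stand at about (315,288), with the blue bar across it and the red knob at (364,268). The tray is at (440,266) on the robot's left, the brush in front of the stand, and the board with mug and twist filter on the right. In the top view the knob is at (261,203) and the steel plate at about (335,182). Next I'll enlarge the stand.

Run:
```python
import cv2,numpy as np
a=np.load("top0.npz")["im"]; cv2.imwrite("pics/top_c.png",cv2.resize(a[105:245,225:375],None,fx=5,fy=5,interpolation=cv2.INTER_CUBIC)[:600 if 0 else None][:700])
b=np.load("scene0.npz")["im"]; cv2.imwrite("pics/scene_c.png",cv2.resize(b[230:345,245:390],None,fx=5.2,fy=5.2,interpolation=cv2.INTER_CUBIC))
c=cv2.imread("pics/top_c.png"); cv2.imwrite("pics/top_c.png",cv2.resize(a[115:240,225:375],None,fx=4.8,fy=4.8,interpolation=cv2.INTER_CUBIC))
```

```text
(no output)
```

View pics/top_c.png

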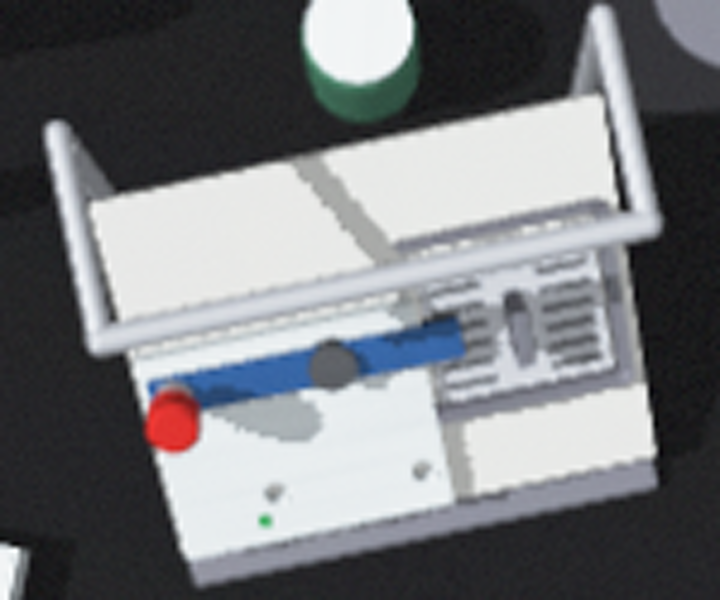

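View pics/scene_c.png

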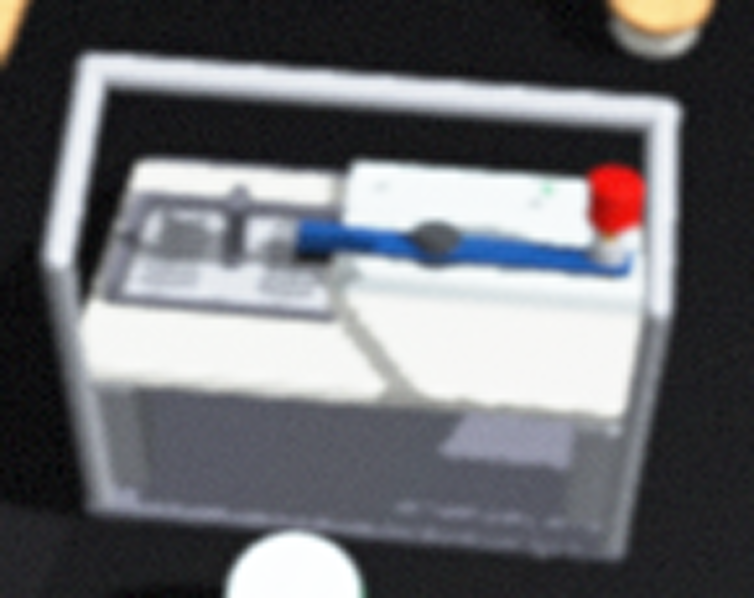

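```bash
cat > h.py <<'E'
import numpy as np, cv2
from scipy.spatial.transform import Rotation as R
from scipy.optimize import least_squares
a=0.55
D=np.array([[np.cos(a),0,-np.sin(a)],[0,1,0],[np.sin(a),0,np.cos(a)]]) # deck axes in stand
def proj(P,c):
    P=np.atleast_2d(P); T=np.linalg.inv(c["T"]); q=P@T[:3,:3].T+T[:3,3]
    q=q@c["K"].T; return q[:,:2]/q[:,2:]
def stand(x,y,yaw): 
    return R.from_euler('z',yaw).as_matrix(), np.array([x,y,0])
def deck2world(p,d):
    Rz,t=stand(*p[:3]); return Rz@(np.array([0,0,.085])+D@np.array(d))+t
E
cat > fit.py <<'E'
from h import *
top=np.load("top0.npz");sc=np.load("scene0.npz")
tp=lambda u,v:(225+(u-0.0)/4.8,115+v/4.8)
sp=lambda u,v:(245+u/5.2,230+v/5.2)
def model(p):
    Rz,t=stand(*p[:3]); px,py=p[3:5]
    S=lambda v:Rz@np.array(v)+t
    d=lambda v:deck2world(p,v)
    h=.105
    pv=lambda v:d(np.array([px,py,.012])+v)
    M={"railL":S([0,.128,.25]),"railR":S([0,-.128,.25]),"hiL":d([h,.135,0]),"hiR":d([h,-.135,0]),"loL":d([-h,.135,0]),"loR":d([-h,-.135,0]),
     "knob":pv([0,.085,.041]),"dot":pv([-.0858,.0551,0]),"h1":pv([-.0715,.0459,0]),"h2":pv([-.0773,-.0354,0]),"screw":pv([0,0,p[5]]),
     "tab":d([p[6],p[7],.038])}
    return M
obs=[("railL","t",100,337),("railR","t",648,222),("hiL","t",90,202),("hiR","t",605,95),("loR","t",655,460),("knob","t",173,421),("dot","t",265,520),("h1","t",273,491),("h2","t",421,469),("screw","t",334,365),("tab","t",516,312),
("railL","s",668,108),("railR","s",90,65),("hiL","s",625,415),("hiR","s",82,375),("loR","s",140,160),("knob","s",617,201),("dot","s",546,189),("h1","s",534,203),("h2","s",381,186),("screw","s",437,236),("tab","s",240,195)]
def res(p):
    M=model(p);r=[]
    for n,c,u,v in obs:
        o=tp(u,v) if c=="t" else sp(u,v)
        r.append(proj(M[n],top if c=="t" else sc)[0]-o)
    return np.array(r).ravel()
s=least_squares(res,[.55,0,.1,0,0,.015,0,-.1],loss="soft_l1")
if __name__=="__main__":
    print(np.round(s.x,4))
    for o,r in zip(obs,res(s.x).reshape(-1,2)):print(o[0],o[1],np.round(r,2))
    for k,v in model(s.x).items():print(k,np.round(v,4))
np.save("stand.npy",s.x)
E
python3 fit.py
```

```text
[ 6.439e-01  2.190e-02  2.151e-01 -2.000e-04  3.070e-02  1.270e-02
  1.180e-02 -6.800e-02]
railL t [-0.1  -0.12]
railR t [-0.34  0.27]
hiL t [-0.87  0.06]
hiR t [-0.51  0.11]
loR t [-0.22 -0.47]
knob t [-0.53 -0.07]
dot t [-0.94 -0.38]
h1 t [-0.33  0.2 ]
h2 t [-0.41  0.44]
screw t [-1.    0.13]
tab t [-0.61  0.8 ]
railL s [-1.92  1.53]
railR s [-0.27  0.27]
hiL s [ 3.48 -0.83]
hiR s [-3.85 -3.5 ]
loR s [-0.62 -0.39]
knob s [-1.09 -0.14]
dot s [0.13 0.25]
h1 s [-1.05 -0.37]
h2 s [-1.27 -0.7 ]
screw s [-0.51 -0.03]
tab s [-1.09  2.  ]
railL [0.6166 0.147  0.25  ]
railR [ 0.6712 -0.1031  0.25  ]
hiL [0.7025 0.1729 0.1399]
hiR [ 0.7602 -0.0909  0.1399]
loL [0.5276 0.1347 0.0301]
loR [ 0.5853 -0.1291  0.0301]
knob [0.592  0.1291 0.1301]
dot [0.5478 0.0888 0.0503]
h1 [0.5617 0.0824 0.0577]
h2 [0.5742 0.0019 0.0547]
screw [0.6246 0.0492 0.1059]
tab [ 0.6489 -0.0466  0.1236]
```

```bash
sed -i 's|tp=.*|tp=lambda u,v:(225+(u+.5)/4.8-.5,115+(v+.5)/4.8-.5)|; s|sp=lambda.*|sp=lambda u,v:(245+(u+.5)/5.2-.5,230+(v+.5)/5.2-.5)|; s|("hiL","s",625,415),("hiR","s",82,375),||' fit.py; python3 fit.py
```

```text
[ 0.6437  0.022   0.2164  0.001   0.0306  0.0138  0.0133 -0.0679]
railL t [0.26 0.47]
railR t [-0.01  0.69]
hiL t [-0.56  0.64]
hiR t [-0.22  0.54]
loR t [ 0.17 -0.06]
knob t [-0.2   0.03]
dot t [-0.57 -0.27]
h1 t [0.03 0.31]
h2 t [-0.03  0.5 ]
screw t [-0.63  0.37]
tab t [-0.37  0.73]
railL s [-1.44  1.79]
railR s [0.2  0.66]
loR s [-0.2   0.01]
knob s [-0.71  0.35]
dot s [0.49 0.74]
h1 s [-0.69  0.14]
h2 s [-0.94 -0.17]
screw s [-0.11  0.11]
tab s [-0.68  2.63]
railL [0.6162 0.1471 0.25  ]
railR [ 0.6711 -0.103   0.25  ]
hiL [0.7021 0.1731 0.1399]
hiR [ 0.7601 -0.0906  0.1399]
loL [0.5272 0.1347 0.0301]
loR [ 0.5852 -0.129   0.0301]
knob [0.5926 0.1291 0.1307]
dot [0.5485 0.0888 0.0509]
h1 [0.5624 0.0825 0.0584]
h2 [0.575  0.002  0.0553]
screw [0.6247 0.0492 0.1075]
tab [ 0.6499 -0.0461  0.1243]
```

```bash
cat >> h.py <<'E'
def frame(p,ang=0.0):
    """tool rot: y=-deck normal, z=stand y rotated by ang about normal"""
    Rz,_=stand(*p[:3]); A=Rz@D
    n=A[:,2]; z=A@np.array([-np.sin(ang),np.cos(ang),0]); y=-n
    return np.column_stack([np.cross(y,z),y,z]),A
def rows(p0,R0,p1,R1,N):
    w=R.from_matrix(R0.T@R1).as_rotvec()/N
    S=sum(R.from_rotvec(k*w).as_matrix() for k in range(N))
    d=np.linalg.solve(S,R0.T@(p1-p0))
    return np.round(d*1000,1),np.round(np.degrees(w),2)
def tcp_of(grasp,Rt): return np.array(grasp)+Rt[:,1]*0.019   # grasp 19mm behind tcp
E
python3 - <<'E'
from h import *
from fit import model
from cell import *
p=np.load("stand.npy"); M=model(p); Rt,A=frame(p)
g=M["knob"]+A[:,2]*.12; t=tcp_of(g,Rt); s=get_state()
print(t,Rt); print(rows(np.array(s["ee_pos"]),np.array(s["tool_rot"]),t,Rt,30))
# plate/tray from top image
top=np.load("top0.npz");sc=np.load("scene0.npz")
im=sc["im"][215:315,390:490];cv2.imwrite("pics/tray_s.png",cv2.resize(im,None,fx=5,fy=5,interpolation=cv2.INTER_CUBIC))
im=top["im"][210:315,145:240];cv2.imwrite("pics/tray_t.png",cv2.resize(im,None,fx=5,fy=5,interpolation=cv2.INTER_CUBIC))
E
```

```text
[0.54104442 0.11780447 0.21680709] [[ 0.83263344  0.5104919  -0.2147547 ]
 [ 0.18308365  0.11224954  0.97666802]
 [ 0.52268723 -0.85252452  0.        ]]
(array([ 12.8,   3. , -15.7]), array([ 0.27, -0.93, -1.03]))
```

View pics/tray_t.png

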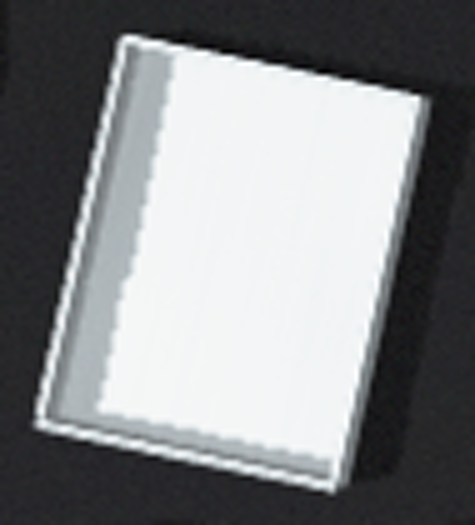

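View pics/tray_s.png

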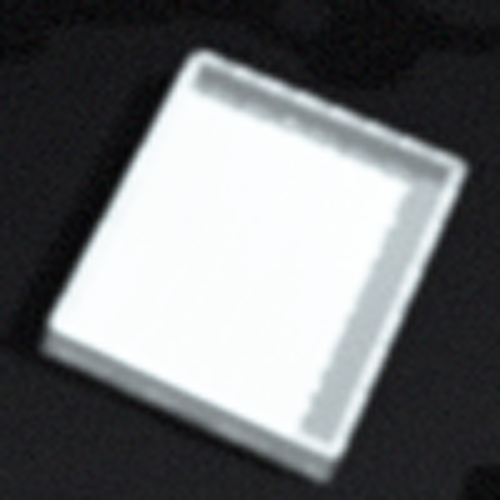

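The tray crops show the rim corners clearly: top crop (122,37), (430,97), (340,487) and (37,428). The knob has one look-alike class, the plate several:
- **Red knob:** the only red thing, at top view (261,203).
- **Plate:** the bare steel one under the bar at top view (335,182). The others are the dark disc at (380,110), the white slab at (52,322) and the purple pad at (418,346), and none of these match.

Moving to a pose above the knob.

Run:
```python
from h import *
def back(c,uv,z):
    T=c["T"];r=T[:3,:3]@np.linalg.inv(c["K"])@np.array([uv[0],uv[1],1]);return T[:3,3]+r*(z-T[2,3])/r[2]
for n,o,C in (("top",(145,210),[(122,37),(430,97),(340,487),(37,428)]),("scene",(390,215),[(200,52),(467,163),(340,450),(48,328)])):
    c=np.load(n+"0.npz"); P=np.array([back(c,(o[0]+(u+.5)/5-.5,o[1]+(v+.5)/5-.5),.028) for u,v in C])
    print(n,np.round(P[:,:2],4).tolist(),"centre",P.mean(0).round(4),"sides",np.linalg.norm(np.roll(P,-1,0)-P,axis=1).round(3))
```

```text
top [[0.5625, 0.3878], [0.5318, 0.2213], [0.3232, 0.2652], [0.3527, 0.4279]] centre [0.4425 0.3255 0.028 ] sides [0.169 0.213 0.165 0.214]
scene [[0.3215, 0.2709], [0.3517, 0.4316], [0.5585, 0.3902], [0.5341, 0.2262]] centre [0.4414 0.3297 0.028 ] sides [0.163 0.211 0.166 0.217]
```

>>> carry_out(moves=[-1,12.8,3,-15.7,0.27,-0.93,-1.03,-1,12.8,3,-15.7,0.27,-0.93,-1.03,-1,12.8,3,-15.7,0.27,-0.93,-1.03,-1,12.8,3,-15.7,0.27,-0.93,-1.03,-1,12.8,3,-15.7,0.27,-0.93,-1.03,-1,12.8,3,-15.7,0.27,-0.93,-1.03,-1,12.8,3,-15.7,0.27,-0.93,-1.03,-1,12.8,3,-15.7,0.27,-0.93,-1.03,-1,12.8,3,-15.7,0.27,-0.93,-1.03,-1,12.8,3,-15.7,0.27,-0.93,-1.03])

```text
t: 1.15
ee_pos: [0.2703, 0.4186, 0.1924]
tool_rot: [[0.976, 0.185, 0.119], [-0.123, 0.01, 0.992], [0.182, -0.983, 0.032]]
wrist_force: [0.3, 0.4, 0.2]
finger_gap: 0.0955
```

>>> carry_out(moves=[-1,12.8,3,-15.7,0.27,-0.93,-1.03,-1,12.8,3,-15.7,0.27,-0.93,-1.03,-1,12.8,3,-15.7,0.27,-0.93,-1.03,-1,12.8,3,-15.7,0.27,-0.93,-1.03,-1,12.8,3,-15.7,0.27,-0.93,-1.03,-1,12.8,3,-15.7,0.27,-0.93,-1.03,-1,12.8,3,-15.7,0.27,-0.93,-1.03,-1,12.8,3,-15.7,0.27,-0.93,-1.03,-1,12.8,3,-15.7,0.27,-0.93,-1.03,-1,12.8,3,-15.7,0.27,-0.93,-1.03])

```text
t: 2.15
ee_pos: [0.3945, 0.2562, 0.1918]
tool_rot: [[0.932, 0.359, -0.05], [0.034, 0.049, 0.998], [0.361, -0.932, 0.033]]
wrist_force: [-0.3, -0.4, -0.2]
finger_gap: 0.0951
```

>>> carry_out(moves=[-1,12.8,3,-15.7,0.27,-0.93,-1.03,-1,12.8,3,-15.7,0.27,-0.93,-1.03,-1,12.8,3,-15.7,0.27,-0.93,-1.03,-1,12.8,3,-15.7,0.27,-0.93,-1.03,-1,12.8,3,-15.7,0.27,-0.93,-1.03,-1,12.8,3,-15.7,0.27,-0.93,-1.03,-1,12.8,3,-15.7,0.27,-0.93,-1.03,-1,12.8,3,-15.7,0.27,-0.93,-1.03,-1,12.8,3,-15.7,0.27,-0.93,-1.03,-1,12.8,3,-15.7,0.27,-0.93,-1.03])

```text
t: 3.15
ee_pos: [0.541, 0.1158, 0.2171]
tool_rot: [[0.832, 0.512, -0.214], [0.18, 0.115, 0.977], [0.525, -0.851, 0.003]]
wrist_force: [0.8, 0.4, -0.0]
finger_gap: 0.0954
```

Run:
```python
from h import *
from cell import *
d=get_image("wrist"); cv2.imwrite("pics/wrist1.png",d["image"]); np.savez("wrist1.npz",K=d["intrinsics"],T=d["world_from_camera"],im=d["image"])
s=get_state(); print(s["t"],s["ee_pos"],np.round(s["tool_rot"],3).tolist(),np.round(s["joint_positions"],2))
```

```text
3.2 [0.54319325 0.11460645 0.21785919] [[0.83, 0.515, -0.215], [0.181, 0.115, 0.977], [0.527, -0.85, 0.002]] [ 0.04  0.24  2.1   0.36  0.27 -2.06]
```

View pics/wrist1.png

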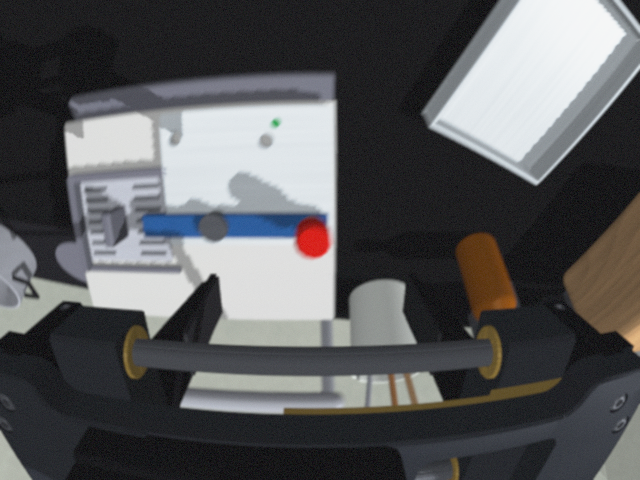

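Run:
```python
from h import *
im=np.load("wrist1.npz")["im"]
cv2.imwrite("pics/w1c.png",cv2.resize(im[60:280,55:345],None,fx=2.7,fy=2.7,interpolation=cv2.INTER_CUBIC))
```

```text
(no output)
```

View pics/w1c.png

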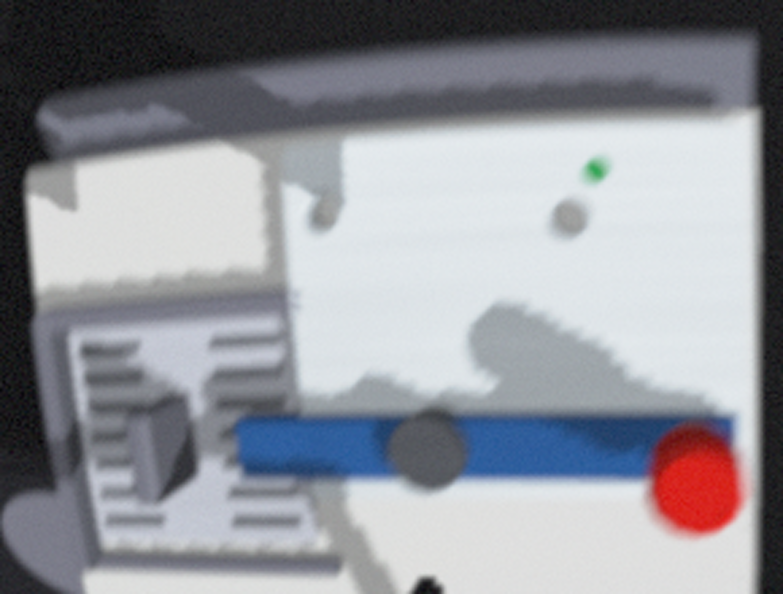

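```bash
cat > fit2.py <<'E'
from h import *
import fit
from fit import model,obs,tp,sp,top,sc
def projf(P,c):
    P=np.atleast_2d(P); T=np.linalg.inv(c["T"]); q=P@T[:3,:3].T+T[:3,3]
    th=np.arctan2(np.hypot(q[:,0],q[:,1]),q[:,2]); ph=np.arctan2(q[:,1],q[:,0]); f=c["K"][0,0]
    return np.column_stack([c["K"][0,2]+f*th*np.cos(ph),c["K"][1,2]+f*th*np.sin(ph)])
w1=np.load("wrist1.npz")
wp=lambda u,v:(55+(u+.5)/2.7-.5,60+(v+.5)/2.7-.5)
W=[("knob",696,478),("dot",597,170),("h1",569,218),("h2",325,212),("screw",428,450),("ipc",758,109),("tab",160,450),("loR",26,168)]
def mod(p):
    M=model(p); M["ipc"]=deck2world(p,[p[3]-.1,p[4]+.102,.012]); return M
def res(p):
    M=mod(p);r=list(fit.res(p).reshape(-1,2))
    for n,u,v in W:r.append(projf(M[n],w1)[0]-wp(u,v))
    return np.array(r).ravel()
def main():
    s=least_squares(res,np.load("stand.npy"),loss="soft_l1")
    print(np.round(s.x,4)); r=res(s.x).reshape(-1,2)
    for o,q in zip([(o[0],o[1]) for o in obs]+[(o[0],"w") for o in W],r):print(o,np.round(q,2))
    for k in("knob","h1","tab"):print(k,np.round(mod(s.x)[k],4))
    np.save("stand2.npy",s.x)
if __name__=="__main__":main()
E
python3 fit2.py
```

```text
[ 0.6438  0.0216  0.2246  0.003   0.0295  0.0153 -0.0016 -0.064 ]
('railL', 't') [0.57 0.86]
('railR', 't') [0.1  0.17]
('hiL', 't') [-0.57  1.08]
('hiR', 't') [-0.42  0.11]
('loR', 't') [ 0.52 -0.57]
('knob', 't') [ 0.36 -0.51]
('dot', 't') [ 0.11 -0.88]
('h1', 't') [ 0.67 -0.33]
('h2', 't') [ 0.59 -0.39]
('screw', 't') [-0.12 -0.2 ]
('tab', 't') [-0.74  6.24]
('railL', 's') [-1.63  1.42]
('railR', 's') [-0.07  1.03]
('loR', 's') [-0.69  0.31]
('knob', 's') [-1.36  0.36]
('dot', 's') [-0.3   0.81]
('h1', 's') [-1.45  0.24]
('h2', 's') [-1.77  0.13]
('screw', 's') [-0.74 -0.14]
('tab', 's') [1.29 0.28]
('knob', 'w') [ 1.14 -1.46]
('dot', 'w') [ 1.01 -0.31]
('h1', 'w') [ 0.81 -0.87]
('h2', 'w') [-0.31 -0.52]
('screw', 'w') [0.79 0.68]
('ipc', 'w') [-2.22  4.74]
('tab', 'w') [-0.93  0.42]
('loR', 'w') [ 0.62 -2.7 ]
knob [0.5938 0.1276 0.1318]
h1 [0.564  0.0807 0.0595]
tab [ 0.6373 -0.0456  0.1165]
```

```bash
sed -i 's/("ipc",758,109),//' fit2.py; sed -i 's/"tab","t",516,312/"tab","t",519,330/' fit.py; python3 fit2.py
```

```text
[ 0.644   0.0216  0.2227  0.003   0.0292  0.0151 -0.0017 -0.0643]
('railL', 't') [0.54 0.67]
('railR', 't') [0.12 0.19]
('hiL', 't') [-0.53  0.89]
('hiR', 't') [-0.34  0.12]
('loR', 't') [ 0.47 -0.53]
('knob', 't') [ 0.46 -0.7 ]
('dot', 't') [ 0.16 -1.03]
('h1', 't') [ 0.74 -0.47]
('h2', 't') [ 0.67 -0.48]
('screw', 't') [-0.01 -0.35]
('tab', 't') [-1.28  2.47]
('railL', 's') [-1.65  1.57]
('railR', 's') [-0.08  1.01]
('loR', 's') [-0.63  0.3 ]
('knob', 's') [-1.5   0.48]
('dot', 's') [-0.38  0.92]
('h1', 's') [-1.55  0.33]
('h2', 's') [-1.86  0.18]
('screw', 's') [-0.88  0.  ]
('tab', 's') [1.21 0.28]
('knob', 'w') [ 0.73 -1.11]
('dot', 'w') [0.77 0.05]
('h1', 'w') [ 0.55 -0.54]
('h2', 'w') [-0.51 -0.33]
('screw', 'w') [0.52 0.81]
('tab', 'w') [-1.13  0.39]
('loR', 'w') [ 0.69 -2.77]
knob [0.5943 0.1274 0.1318]
h1 [0.5644 0.0806 0.0595]
tab [ 0.6374 -0.0458  0.1165]
```

Run:
```python
from h import *
from fit2 import mod
from cell import *
p=np.load("stand2.npy"); M=mod(p); Rt,A=frame(p); s=get_state()
for up,N in ((.030,9),(.001,4)):
    t=tcp_of(M["knob"]+A[:,2]*up,Rt); print(t,rows(np.array(s["ee_pos"]),np.array(s["tool_rot"]),t,Rt,N))
```

```text
[0.58867918 0.12615724 0.14115475] (array([-0. , 10. ,  0.1]), array([ 0.01, -0.04,  0.03]))
[0.60346279 0.12950502 0.11643153] (array([-0.1, 29.7,  0.3]), array([ 0.03, -0.09,  0.08]))
```

>>> carry_out(moves=[-1,0,10,0,0,0,0,-1,0,10,0,0,0,0,-1,0,10,0,0,0,0,-1,0,10,0,0,0,0,-1,0,10,0,0,0,0,-1,0,10,0,0,0,0,-1,0,10,0,0,0,0,-1,0,10,0,0,0,0,-1,0,10,0,0,0,0,-1,0,0,1,0,0,0])

```text
t: 4.2
ee_pos: [0.5858, 0.1286, 0.1384]
tool_rot: [[0.834, 0.509, -0.214], [0.18, 0.115, 0.977], [0.522, -0.853, 0.004]]
wrist_force: [0.2, 0.5, -0.3]
finger_gap: 0.095
```

Run:
```python
from h import *
from fit2 import mod
from cell import *
d=get_image("wrist"); cv2.imwrite("pics/wrist2.png",d["image"]); np.savez("wrist2.npz",K=d["intrinsics"],T=d["world_from_camera"],im=d["image"])
d=get_image("top"); cv2.imwrite("pics/top2.png",cv2.resize(d["image"][90:290,180:400],None,fx=3,fy=3,interpolation=cv2.INTER_CUBIC))
p=np.load("stand2.npy"); M=mod(p); Rt,A=frame(p); s=get_state()
t=tcp_of(M["knob"]+A[:,2]*.001,Rt); print(s["joint_positions"].round(2) if hasattr(s["joint_positions"],"round") else s["joint_positions"],rows(np.array(s["ee_pos"]),np.array(s["tool_rot"]),t,Rt,1))
```

```text
[ 0.07  0.43  2.08  0.77  0.11 -2.46] (array([ 2.8, 29. , -2.9]), array([ 0.03, -0.46,  0.01]))
```

View pics/wrist2.png

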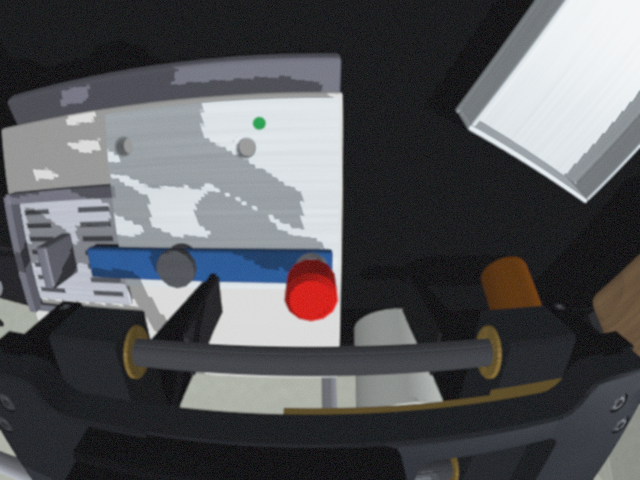

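View pics/top2.png

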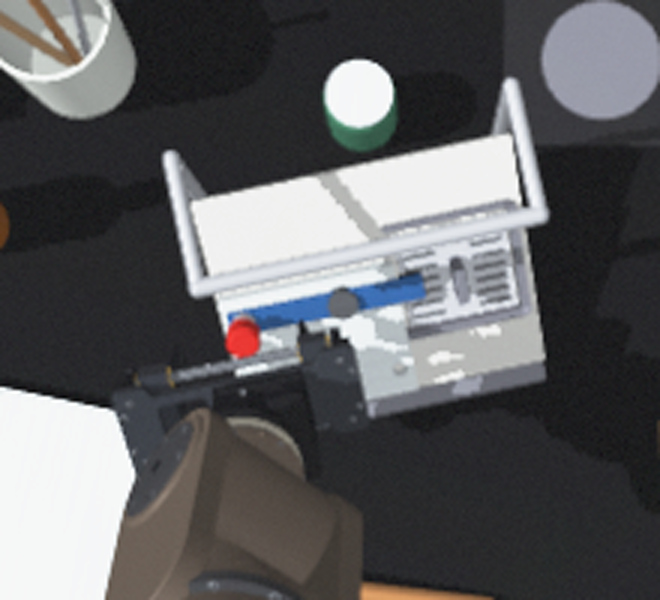

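The knob is at wrist (311,290), centred between the fingers. Joint 6 is at -2.46 and joint 5 at 0.11, both close to their limits. I'll back off and take the half turn about the tool's y axis, which gives the same grasp with more joint room.

>>> carry_out(moves=[-1,0,-15,0,0,0,0,-1,0,-20,0,0,0,0,-1,0,-20,0,0,3,0,-1,0,-20,0,0,6,0,-1,0,-15,0,0,8,0,-1,0,0,0,0,8,0,-1,0,0,0,0,8,0,-1,0,0,0,0,8,0,-1,0,0,0,0,8,0,-1,0,0,0,0,8,0])

```text
t: 5.3
ee_pos: [0.5399, 0.1176, 0.2174]
tool_rot: [[0.629, 0.512, 0.585], [-0.725, 0.114, 0.679], [0.28, -0.851, 0.443]]
wrist_force: [-0.7, -0.7, -0.5]
finger_gap: 0.0948
```

Run:
```python
from cell import *
import numpy as np
s=get_state(); print(np.round(s["joint_positions"],2),s["ee_pos"],np.round(s["tool_rot"],3).tolist())
```

```text
[ 0.05  0.24  2.1   0.34  0.27 -1.04] [0.53988082 0.11761801 0.21739736] [[0.629, 0.512, 0.585], [-0.725, 0.114, 0.679], [0.28, -0.851, 0.443]]
```

>>> carry_out(moves=[-1,0,0,0,0,8.2,0,-1,0,0,0,0,8.2,0,-1,0,0,0,0,8.2,0,-1,0,0,0,0,8.2,0,-1,0,0,0,0,8.2,0,-1,0,0,0,0,8.2,0,-1,0,0,0,0,8.2,0,-1,0,0,0,0,8.2,0,-1,0,0,0,0,8.2,0,-1,0,0,0,0,8.2,0])

```text
t: 6.3
ee_pos: [0.5399, 0.1176, 0.2173]
tool_rot: [[-0.492, 0.512, 0.704], [-0.773, 0.114, -0.624], [-0.4, -0.851, 0.339]]
wrist_force: [0.9, 0.8, 0.1]
finger_gap: 0.0951
```

>>> carry_out(moves=[-1,0,0,0,0,8.2,0,-1,0,0,0,0,8.2,0,-1,0,0,0,0,8.2,0,-1,0,0,0,0,8.2,0,-1,0,0,0,0,8.2,0,-1,0,0,0,0,0,0])

```text
t: 6.9
ee_pos: [0.54, 0.1176, 0.2173]
tool_rot: [[-0.833, 0.512, 0.212], [-0.178, 0.114, -0.977], [-0.524, -0.851, -0.004]]
wrist_force: [-0.2, 0.1, 0.1]
finger_gap: 0.0954
```

```bash
sed -i 's/z=A@np.array(\[-np.sin(ang),np.cos(ang),0\])/z=-A@np.array([-np.sin(ang),np.cos(ang),0])/' h.py
python3 - <<'E'
from h import *
from fit2 import mod
from cell import *
d=get_image("wrist"); cv2.imwrite("pics/wrist3.png",d["image"]); np.savez("wrist3.npz",K=d["intrinsics"],T=d["world_from_camera"],im=d["image"])
p=np.load("stand2.npy"); M=mod(p); Rt,A=frame(p); s=get_state()
t=tcp_of(M["knob"]+A[:,2]*.001,Rt); print(np.round(s["joint_positions"],2),rows(np.array(s["ee_pos"]),np.array(s["tool_rot"]),t,Rt,1))
E
```

```text
[0.05 0.24 2.1  0.34 0.27 1.1 ] (array([ -2.1, 119.7,   2.2]), array([-0.07, -0.29, -0.12]))
```

View pics/wrist3.png

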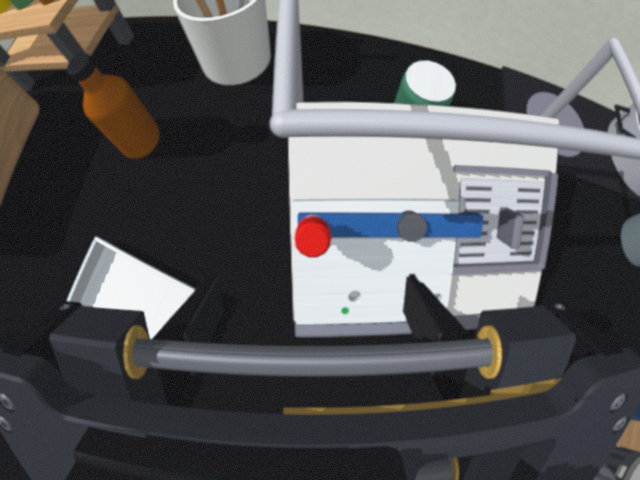

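Run:
```python
from h import *
im=np.load("wrist3.npz")["im"]
cv2.imwrite("pics/w3c.png",cv2.resize(im[95:345,270:570],None,fx=2.6,fy=2.4,interpolation=cv2.INTER_CUBIC))
```

```text
(no output)
```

View pics/w3c.png

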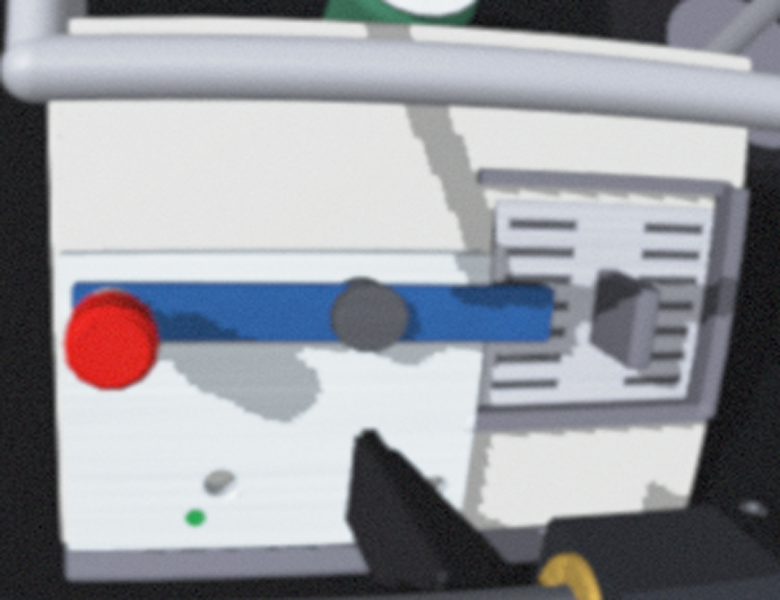

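```bash
python3 - <<'E'
s=open("fit2.py").read()
s=s.replace('def mod(p)','w3=np.load("wrist3.npz")\nwp3=lambda u,v:(270+(u+.5)/2.6-.5,95+(v+.5)/2.4-.5)\nW3=[("knob",112,336),("dot",196,518),("h1",219,481),("screw",368,316),("tab",645,325),("hiR",750,58),("railL",22,73)]\ndef mod(p)',1)
s=s.replace("    return np.array(r).ravel()","    for n,u,v in W3:r.append(projf(M[n],w3)[0]-wp3(u,v))\n    return np.array(r).ravel()")
s=s.replace('for o in W],r)','for o in W]+[(o[0],"w3") for o in W3],r)')
open("fit2.py","w").write(s)
E
python3 fit2.py
python3 - <<'E'
from h import *
from fit2 import *
from cell import *
p=np.load("stand2.npy"); M=mod(p); Rt,A=frame(p); s=get_state()
t=tcp_of(M["knob"]+A[:,2]*.001,Rt); print(rows(np.array(s["ee_pos"]),np.array(s["tool_rot"]),t,Rt,1))
# two-wrist-only triangulation of knob
q=np.array([0.594,.1275,.131])
r=least_squares(lambda q:np.r_[projf(q,w1)[0]-wp(696,478),projf(q,w3)[0]-wp3(112,336)],q);print(r.x,r.fun)
E
```

```text
[ 6.440e-01  2.300e-02  2.241e-01  2.500e-03  2.820e-02  1.560e-02
  2.000e-04 -6.910e-02]
('railL', 't') [-0.1   0.75]
('railR', 't') [-0.56  0.12]
('hiL', 't') [-1.15  0.97]
('hiR', 't') [-0.99  0.06]
('loR', 't') [-0.04 -0.61]
('knob', 't') [ 0.34 -0.53]
('dot', 't') [ 0.07 -0.9 ]
('h1', 't') [ 0.64 -0.35]
('h2', 't') [ 0.55 -0.39]
('screw', 't') [-0.14 -0.16]
('tab', 't') [-0.11  1.34]
('railL', 's') [-1.04  1.67]
('railR', 's') [0.49 1.22]
('loR', 's') [-0.2   0.48]
('knob', 's') [-1.35  0.45]
('dot', 's') [-0.27  0.9 ]
('h1', 's') [-1.42  0.32]
('h2', 's') [-1.73  0.2 ]
('screw', 's') [-0.71 -0.17]
('tab', 's') [-0.22  0.64]
('knob', 'w') [ 1.23 -1.62]
('dot', 'w') [ 1.15 -0.38]
('h1', 'w') [ 0.95 -0.96]
('h2', 'w') [-0.11 -0.65]
('screw', 'w') [0.84 0.61]
('tab', 'w') [-3.75  2.78]
('loR', 'w') [ 1.8  -2.55]
('knob', 'w3') [0.17 0.63]
('dot', 'w3') [-0.22 -2.33]
('h1', 'w3') [ 1.01 -0.46]
('screw', 'w3') [ 0.97 -0.86]
('tab', 'w3') [-2.57  0.57]
('hiR', 'w3') [-0.82  1.35]
('railL', 'w3') [3.99 0.16]
knob [0.5939 0.1277 0.1315]
h1 [0.5641 0.0808 0.0592]
tab [ 0.6401 -0.0487  0.1175]
(array([ -1.7, 119.8,   1.8]), array([-0.11, -0.36, -0.12]))
[0.59410939 0.12736387 0.13305892] [ 0.70575332 -0.00681557  0.70573165 -0.00853605]
```

The knob agrees across all views at about (0.594, 0.128, 0.132), to within roughly 2 mm. Descending onto it.

>>> carry_out(moves=[-1,-0.4,14,0.4,0,0,0,-1,-0.4,14,0.4,0,0,0,-1,-0.4,14,0.4,0,0,0,-1,-0.4,14,0.4,0,0,0,-1,0,14,0,0,0,0,-1,0,14,0,0,0,0,-1,0,12,0,0,0,0,-1,0,9,0,0,0,0,-1,0,7,0,0,0,0,-1,0,5,0,0,0,0])

```text
t: 7.95
ee_pos: [0.6019, 0.1298, 0.1179]
tool_rot: [[-0.831, 0.511, 0.217], [-0.185, 0.115, -0.976], [-0.524, -0.852, -0.001]]
wrist_force: [-0.0, -0.7, 0.8]
finger_gap: 0.0954
```

Run:
```python
from h import *
from fit2 import *
from cell import *
d=get_image("wrist"); cv2.imwrite("pics/wrist4.png",d["image"])
p=np.load("stand2.npy"); M=mod(p); Rt,A=frame(p); s=get_state()
t=tcp_of(M["knob"]+A[:,2]*.001,Rt); print(np.round(s["joint_positions"],2),rows(np.array(s["ee_pos"]),np.array(s["tool_rot"]),t,Rt,1))
```

```text
[0.07 0.49 2.06 1.06 0.09 0.38] (array([-0.3,  1.7,  0.2]), array([-0.1 , -0.28, -0.07]))
```

View pics/wrist4.png

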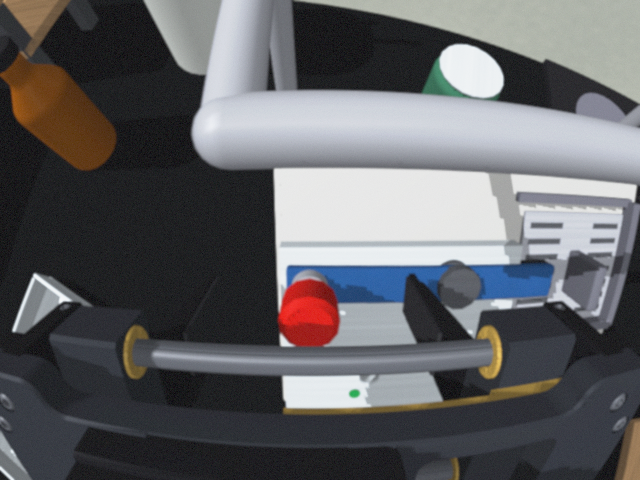

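Knob sits midway between the fingers (310 against 205/410). Closing.

>>> carry_out(moves=[-1,-0.3,1,0.2,0,0,0,1,0,0,0,0,0,0,1,0,0,0,0,0,0,1,0,0,0,0,0,0,1,0,0,0,0,0,0,1,0,0,0,0,0,0,1,0,0,0,0,0,0,1,0,0,0,0,0,0], squeeze=40)

```text
t: 8.8
ee_pos: [0.6027, 0.1296, 0.1176]
tool_rot: [[-0.832, 0.512, 0.213], [-0.18, 0.115, -0.977], [-0.524, -0.852, -0.003]]
wrist_force: [0.1, 1.1, -0.1]
finger_gap: 0.0444
```

>>> carry_out(moves=[1,0,0,0,0,0,0,1,0,0,0,0,0,0,1,0,0,0,0,0,0,1,0,0,0,0,0,0,1,0,0,0,0,0,0])

```text
t: 9.3
ee_pos: [0.6018, 0.1312, 0.1173]
tool_rot: [[-0.833, 0.51, 0.216], [-0.181, 0.118, -0.976], [-0.523, -0.852, -0.006]]
wrist_force: [-3.0, 8.9, 0.7]
finger_gap: 0.0271
```

>>> carry_out(moves=[1,0,0,-1,0,0,0,1,0,-4,0,0,0,0,1,0,-4,0,0,0,0,1,0,-4,0,0,0,0,1,0,-3,0,0,0,0,1,0,0,0,0,0,0])

```text
t: 9.9
ee_pos: [0.5943, 0.1295, 0.13]
tool_rot: [[-0.833, 0.51, 0.214], [-0.18, 0.116, -0.977], [-0.523, -0.852, -0.004]]
wrist_force: [3.0, 5.9, -7.1]
finger_gap: 0.0273
```

Run:
```python
from h import *
from fit2 import *
from cell import *
d=get_image("wrist"); cv2.imwrite("pics/wrist5.png",d["image"][200:440,180:500])
p=np.load("stand2.npy"); M=mod(p); Rt,A=frame(p); s=get_state()
print(np.round(s["joint_positions"],2))
g=np.array(s["ee_pos"])-.019*np.array(s["tool_rot"])[:,1]
pv=deck2world(p,[p[3],p[4],.012]); print("grasp in pivot frame mm",(A.T@(g-pv)*1000).round(1),"force deck",(A.T@s["wrist_force"]).round(1),s["finger_gap"])
```

```text
[0.07 0.46 2.07 0.87 0.1  0.58]
grasp in pivot frame mm [-0.1 86.6 58.2] force deck [ 0.6  5.  -8.1] 0.027504631400923945
```

View pics/wrist5.png

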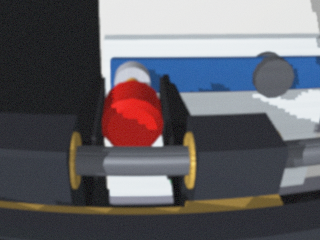

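The plunger is out about 14 mm, judging by 8 N of spring force, and it's clear of the hole. Now swinging along the 85 mm arc, with the tool turning along with the bar.

>>> carry_out(moves=[1,7.1,0,0.3,0,-4.78,0,1,7.1,0,0.3,0,-4.78,0,1,7.1,0,0.3,0,-4.78,0,1,7.1,0,0.3,0,-4.78,0,1,7.1,0,0.3,0,-4.78,0,1,7.1,0,0.3,0,-4.78,0])

```text
t: 10.55
ee_pos: [0.5675, 0.1172, 0.1118]
tool_rot: [[-0.678, 0.51, 0.53], [-0.554, 0.119, -0.824], [-0.483, -0.852, 0.202]]
wrist_force: [0.3, 9.3, -8.9]
finger_gap: 0.0267
```

```bash
cat > st.py <<'E'
from h import *
from fit2 import *
from cell import *
p=np.load("stand2.npy"); M=mod(p); Rt,A=frame(p); s=get_state()
print(np.round(s["joint_positions"],2),s["t"])
T=np.array(s["tool_rot"]);g=np.array(s["ee_pos"])-.019*T[:,1]
pv=deck2world(p,[p[3],p[4],.012]); q=A.T@(g-pv)*1000
zz=-A.T@T[:,2]
print("grasp pivot frame",q.round(1),"ang",np.arctan2(-q[0],q[1]).round(3),"r",np.hypot(*q[:2]).round(1),"jawang",np.arctan2(-zz[0],zz[1]).round(3),"F deck",(A.T@s["wrist_force"]).round(1),"F tool",(T.T@s["wrist_force"]).round(1),s["finger_gap"])
E
python3 st.py
```

```text
[ 0.04  0.47  2.15  1.77  0.1  -0.75] 10.55
grasp pivot frame [-34.3  80.6  57.9] ang 0.402 r 87.6 jawang 0.401 F deck [-2.6  9.  -8.9] F tool [-1.1  8.9 -9.3] 0.026749124376452667
```

>>> carry_out(moves=[1,7.1,0,0,0,-4.78,0,1,7.1,0,0,0,-4.78,0,1,7.1,0,0,0,-4.78,0,1,7.1,0,0,0,-4.78,0,1,7.1,0,0.3,0,-4.78,0,1,7.1,0,0.3,0,-4.78,0,1,0,0,0,0,0,0,1,0,0,0,0,0,0])

```text
t: 11.35
ee_pos: [0.5446, 0.0867, 0.094]
tool_rot: [[-0.351, 0.509, 0.786], [-0.876, 0.117, -0.467], [-0.33, -0.853, 0.405]]
wrist_force: [-0.8, 6.2, -10.2]
finger_gap: 0.0271
```

```bash
python3 st.py
python3 - <<'E'
from cell import *
import cv2
d=get_image("wrist"); cv2.imwrite("pics/wrist6.png",d["image"])
d=get_image("top"); cv2.imwrite("pics/top6.png",cv2.resize(d["image"][90:290,180:400],None,fx=3,fy=3,interpolation=cv2.INTER_CUBIC))
E
```

```text
[-0.03  0.48  2.23  2.23  0.17 -1.77] 11.35
grasp pivot frame [-68.3  55.9  57.9] ang 0.885 r 88.3 jawang 0.889 F deck [-4.9  6.2 -9. ] F tool [-1.7  9.  -7.7] 0.027053082052750872
```

View pics/wrist6.png

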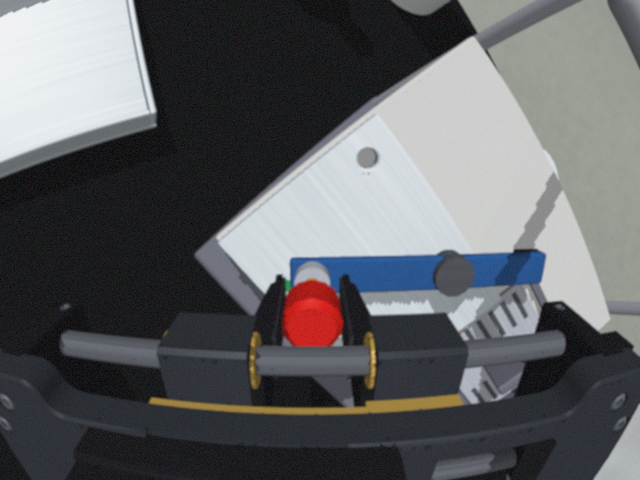

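View pics/top6.png

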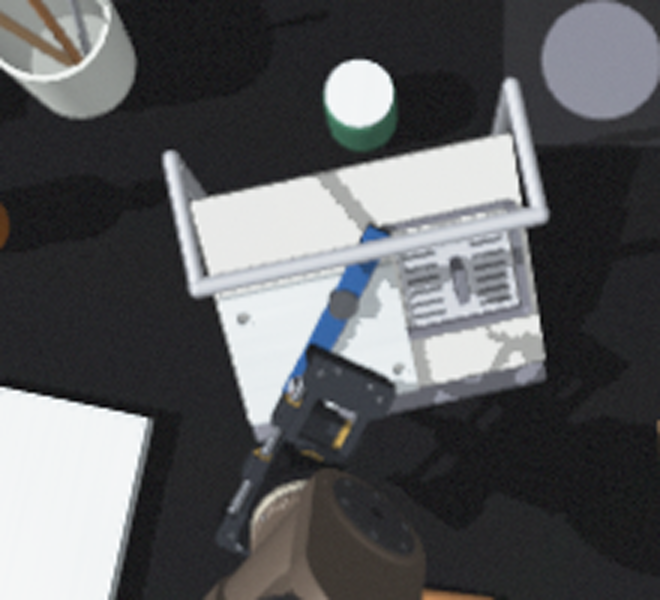

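The bar is at about 0.90 rad, because some rows were slowed near the singularity. The green dot at wrist (288,285) is still just ahead of the knob, so I'll advance about 0.09 rad more.

>>> carry_out(moves=[1,3.7,0,-0.3,0,-2.5,0,1,3.7,0,-0.3,0,-2.5,0,1,0,0,0,0,0,0,1,0,0,0,0,0,0])

```text
t: 11.85
ee_pos: [0.5422, 0.0803, 0.0919]
tool_rot: [[-0.282, 0.51, 0.813], [-0.913, 0.116, -0.39], [-0.294, -0.852, 0.433]]
wrist_force: [0.4, 4.3, -9.8]
finger_gap: 0.0274
```

```bash
python3 st.py
python3 - <<'E'
from cell import *
import cv2
d=get_image("wrist"); cv2.imwrite("pics/wrist7.png",cv2.resize(d["image"][220:400,200:440],None,fx=3,fy=3,interpolation=cv2.INTER_CUBIC))
E
```

```text
[-0.04  0.48  2.24  2.26  0.18 -1.9 ] 11.85
grasp pivot frame [-72.7  50.2  58.1] ang 0.966 r 88.3 jawang 0.975 F deck [-3.9  4.1 -9. ] F tool [-1.2  9.  -5.6] 0.027407093367749675
```

View pics/wrist7.png

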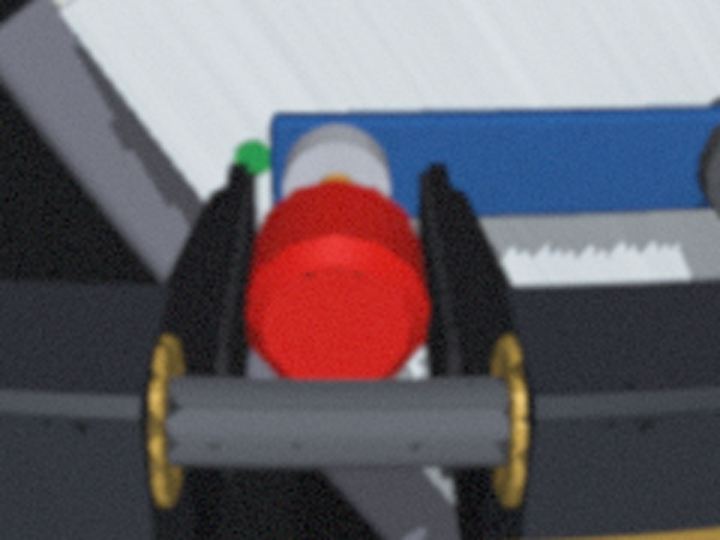

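>>> carry_out(moves=[1,2.3,0,0,0,-1.5,0,1,0,0,0,0,0,0,1,0,4,0,0,0,0,1,0,0,0,0,0,0])

```text
t: 12.3
ee_pos: [0.5436, 0.0787, 0.0877]
tool_rot: [[-0.26, 0.51, 0.82], [-0.924, 0.116, -0.365], [-0.282, -0.852, 0.441]]
wrist_force: [-0.5, 4.8, -9.4]
finger_gap: 0.027
```

```bash
python3 st.py
```

```text
[-0.05  0.49  2.24  2.29  0.19 -1.96] 12.3
grasp pivot frame [-74.   48.4  54. ] ang 0.992 r 88.4 jawang 1.002 F deck [-4.4  4.8 -8.3] F tool [-1.6  8.3 -6.3] 0.027048652671893866
```

>>> carry_out(moves=[1,0,2,0,0,0,0,1,0,2,0,0,0,0,1,0,0,0,0,0,0])

```text
t: 12.6
ee_pos: [0.5456, 0.0792, 0.0844]
tool_rot: [[-0.26, 0.51, 0.82], [-0.924, 0.116, -0.365], [-0.282, -0.852, 0.441]]
wrist_force: [-1.0, 5.0, -8.6]
finger_gap: 0.0271
```

```bash
python3 st.py
```

```text
[-0.05  0.5   2.24  2.32  0.19 -1.99] 12.6
grasp pivot frame [-74.   48.4  50.1] ang 0.992 r 88.4 jawang 1.003 F deck [-4.4  5.1 -7.4] F tool [-2.   7.4 -6.4] 0.027119390070353497
```

>>> carry_out(moves=[1,0,2,0,0,0,0,1,0,2,0,0,0,0,1,0,0,0,0,0,0])

```text
t: 12.9
ee_pos: [0.5477, 0.0797, 0.081]
tool_rot: [[-0.26, 0.51, 0.82], [-0.924, 0.116, -0.365], [-0.282, -0.852, 0.441]]
wrist_force: [-1.9, 5.1, -7.8]
finger_gap: 0.0271
```

```bash
python3 st.py
```

```text
[-0.04  0.51  2.23  2.35  0.2  -2.02] 12.9
grasp pivot frame [-73.9  48.4  46.1] ang 0.991 r 88.4 jawang 1.003 F deck [-4.7  5.4 -6.3] F tool [-2.   6.3 -6.9] 0.0270899008664463
```

Spring force fell smoothly to 6.3 N at about 3 mm lift with no push-back, so the pin is in the hole. Releasing.

>>> carry_out(moves=[-1,0,0,0,0,0,0,-1,0,0,0,0,0,0,-1,0,0,0,0,0,0,-1,0,0,0,0,0,0,-1,0,0,0,0,0,0,-1,0,0,0,0,0,0])

```text
t: 13.5
ee_pos: [0.5482, 0.0793, 0.0815]
tool_rot: [[-0.259, 0.511, 0.819], [-0.924, 0.116, -0.365], [-0.282, -0.851, 0.442]]
wrist_force: [-1.5, 0.4, 0.4]
finger_gap: 0.07
```

```bash
python3 st.py;  python3 - <<'E'
from cell import *
import cv2
d=get_image("wrist"); cv2.imwrite("pics/wrist8.png",cv2.resize(d["image"][180:420,160:480],None,fx=2.4,fy=2.4,interpolation=cv2.INTER_CUBIC))
E
```

```text
[-0.04  0.51  2.23  2.35  0.2  -2.02] 13.5
grasp pivot frame [-73.4  48.   46.3] ang 0.992 r 87.7 jawang 1.003 F deck [-0.9  0.7  1.1] F tool [-0.1 -1.1 -1.1] 0.07000868401807189
```

View pics/wrist8.png

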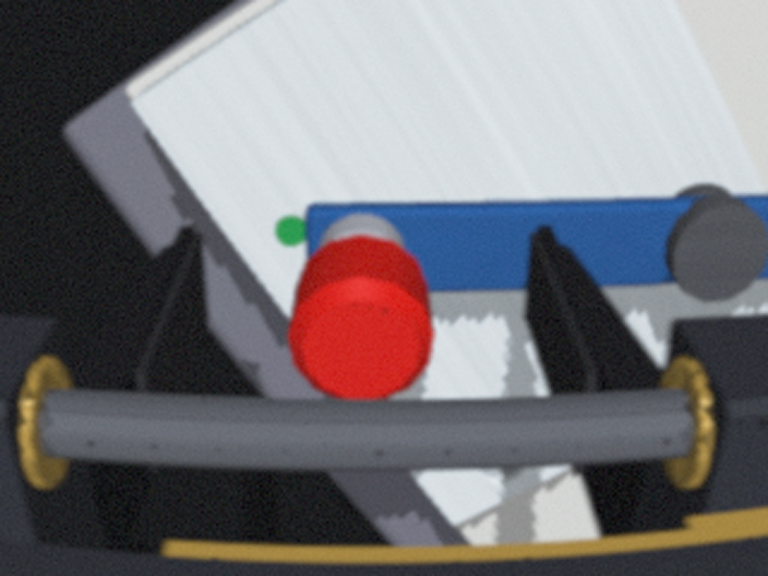

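The knob is seated low on the bar again and the dot at (291,231) is in line with it. I'll back off and check it properly from above while heading for the tab.

>>> carry_out(moves=[-1,0,-10,0,0,0,0,-1,0,-15,0,0,0,0,-1,0,-20,0,0,0,0,-1,0,-20,0,0,0,0,-1,0,-20,0,0,5,0,-1,0,-15,0,0,7,0,-1,0,0,0,0,7,0,-1,0,0,0,0,7,0,-1,0,0,0,0,7,0,-1,0,0,0,0,7,0])

```text
t: 14.55
ee_pos: [0.5057, 0.0705, 0.1528]
tool_rot: [[-0.69, 0.512, 0.512], [-0.533, 0.12, -0.837], [-0.49, -0.851, 0.19]]
wrist_force: [0.2, 0.2, -0.2]
finger_gap: 0.0948
```

Run:
```python
from h import *
from fit2 import *
from cell import *
d=get_image("wrist"); cv2.imwrite("pics/wrist9.png",d["image"]);np.savez("wrist9.npz",K=d["intrinsics"],T=d["world_from_camera"],im=d["image"])
p=np.load("stand2.npy"); M=mod(p); Rt,A=frame(p); s=get_state()
g=deck2world(p,[p[6],p[7],.027+.09]); t=tcp_of(g,Rt)
for N in(1,8,10):print(np.round(s["joint_positions"],2),rows(np.array(s["ee_pos"]),np.array(s["tool_rot"]),t,Rt,N))
```

```text
[-0.08  0.31  2.27  1.39  0.16 -0.45] (array([-13.3,  24.5, 161.7]), array([ 0.13, 21.1 , -0.22]))
[-0.08  0.31  2.27  1.39  0.16 -0.45] (array([-4.9,  3.1, 19.8]), array([ 0.02,  2.64, -0.03]))
[-0.08  0.31  2.27  1.39  0.16 -0.45] (array([-4. ,  2.5, 15.8]), array([ 0.01,  2.11, -0.02]))
```

View pics/wrist9.png

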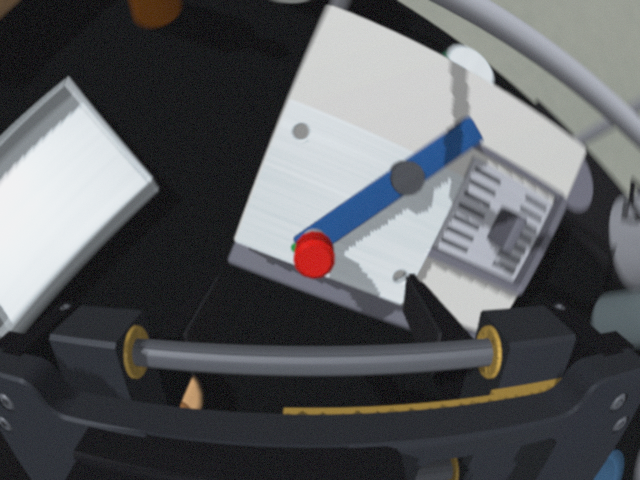

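Run:
```python
from h import *
from fit2 import *
c=np.load("wrist9.npz");p=np.load("stand2.npy")
def pv(v):return deck2world(p,np.array([p[3],p[4],.012])+v)
for ang in(.9,1.0):
  for l in(0,.01):
    print(ang,l,projf(pv([-.085*np.sin(ang),.085*np.cos(ang),.041+l]),c).round(1),"coll",projf(pv([-.085*np.sin(ang),.085*np.cos(ang),.020]),c).round(1))
print("screw",projf(pv([0,0,.0156]),c),"dot",projf(pv([-.0858,.0551,0]),c),"tab",projf(deck2world(p,[p[6],p[7],.038]),c),"noseend",projf(pv([.0589,-.0378,.011]),c))
im=c["im"]; cv2.imwrite("pics/w9a.png",cv2.resize(im[205:295,255:405],None,fx=5,fy=5,interpolation=cv2.INTER_CUBIC));cv2.imwrite("pics/w9b.png",cv2.resize(im[110:310,390:600],None,fx=2.9,fy=2.9,interpolation=cv2.INTER_CUBIC))
```

```text
0.9 0 [[307.6 240.7]] coll [[308. 232.]]
0.9 0.01 [[307.5 245.4]] coll [[308. 232.]]
1.0 0 [[314.4 250.6]] coll [[314.2 241.3]]
1.0 0.01 [[314.5 255.6]] coll [[314.2 241.3]]
screw [[407.97786799 175.03929484]] dot [[296.86074092 245.36893564]] tab [[513.41746071 228.98594434]] noseend [[477.97146369 124.89109701]]
```

View pics/w9a.png

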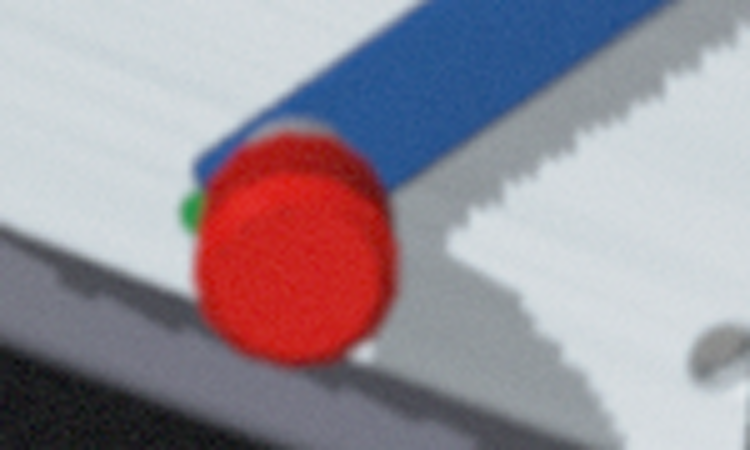

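View pics/w9b.png

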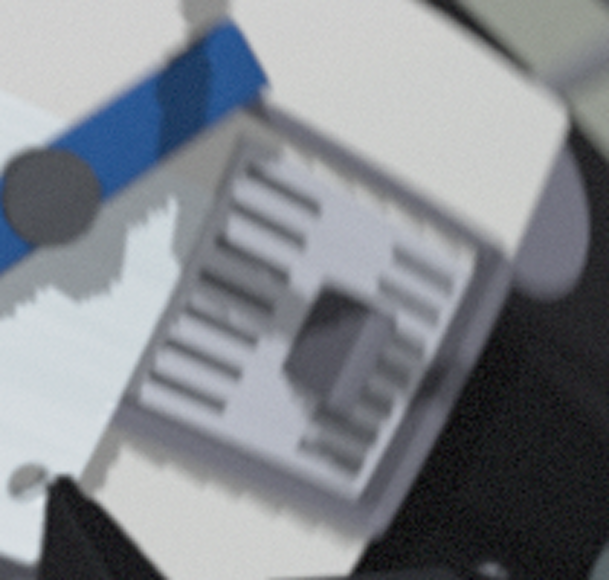

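Run:
```python
from h import *
from fit2 import *
c=np.load("wrist9.npz");p=np.load("stand2.npy")
def pv(v):return deck2world(p,np.array([p[3],p[4],.012])+v)
th=np.linspace(0,2*np.pi,60)
for l in(0,.003,.01):
  P=np.array([projf(pv([-.0715+.014*np.cos(t),.0459+.014*np.sin(t),h+l]),c)[0] for h in(.028,.054) for t in th])
  C=np.array([projf(pv([-.0715+.010*np.cos(t),.0459+.010*np.sin(t),.020]),c)[0] for t in th])
  print(l,P.min(0),P.max(0),"height",np.ptp(P[:,1]).round(1),"collar top",C[:,1].min())
```

```text
0 [293.17534201 225.93161104] [335.94474914 276.82842294] height 50.9 collar top 228.26730584723194
0.003 [292.95296862 227.07408787] [336.2254901  278.62692262] height 51.6 collar top 228.26730584723194
0.01 [292.41419765 229.84086387] [336.90563171 282.98396595] height 53.1 collar top 228.26730584723194
```

Run:
```python
from h import *
from fit2 import *
p=np.load("stand2.npy")
def pv(v):return deck2world(p,np.array([p[3],p[4],.012])+v)
th=np.linspace(0,2*np.pi,60)
for nm,a in(("wrist1",0),("wrist2",0),("wrist3",0),("wrist9",1.)):
  c=np.load(nm+".npz"); im=c["im"].astype(int)
  x,y=-.085*np.sin(a),.085*np.cos(a)
  m=(im[...,2]>110)&(im[...,1]<60)&(im[...,0]<70); q=projf(pv([x,y,.041]),c)[0].astype(int)
  ys,xs=np.nonzero(m); k=(abs(ys-q[1])<45)&(abs(xs-q[0])<45)
  print(nm,"obs",xs[k].min(),xs[k].max(),ys[k].min(),ys[k].max())
  for l in(0,.01):
    P=np.array([projf(pv([x+.014*np.cos(t),y+.014*np.sin(t),h+l]),c)[0] for h in(.028,.054) for t in th])
    C=np.array([projf(pv([x+.010*np.cos(t),y+.010*np.sin(t),.020]),c)[0] for t in th])
    print("  ",l,P.min(0).round(1),P.max(0).round(1),"collar",C.min(0).round(1),C.max(0).round(1))
a=np.load("wrist2.npz")["im"][240:330,255:375];b=np.load("wrist9.npz")["im"][215:295,255:375]
cv2.imwrite("pics/cmp.png",np.vstack([cv2.resize(a,None,fx=4,fy=3.4),cv2.resize(b,None,fx=4,fy=3.4)]))
```

```text
wrist1 obs 297 327 221 255
   0 [294.6 213.3] [332.8 258.2] collar [301.5 215.7] [325.9 239.1]
   0.01 [294.  216.5] [333.5 263.1] collar [301.5 215.7] [325.9 239.1]
wrist2 obs 286 335 268 319
   0 [281.2 255.8] [336.6 323.2] collar [292.5 257.5] [326.4 288.6]
   0.01 [279.6 262.3] [337.7 333.4] collar [292.5 257.5] [326.4 288.6]
wrist3 obs 296 330 217 255
   0 [294.  213.6] [332.1 258.3] collar [300.6 216.1] [324.9 239.4]
   0.01 [293.4 216.7] [332.8 263.2] collar [300.6 216.1] [324.9 239.4]
wrist9 obs 295 333 232 278
   0 [293.1 226. ] [335.9 276.8] collar [300.7 228.3] [327.7 254. ]
   0.01 [292.4 229.9] [336.9 283. ] collar [300.7 228.3] [327.7 254. ]
```

View pics/cmp.png

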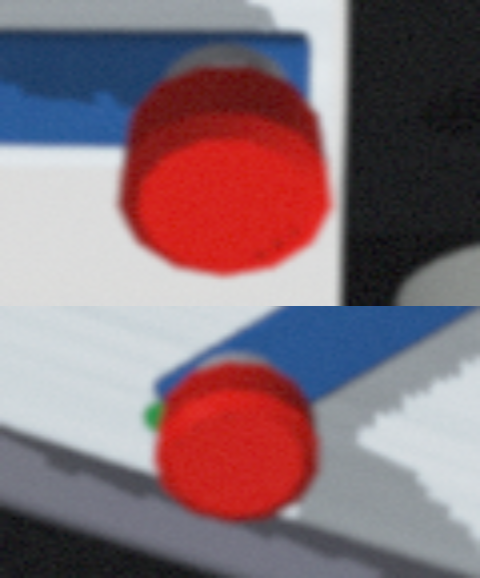

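The knob matches the home pose (raised would sit about 6 px lower). The bar points at 1.0 rad with its nose off the plate, and the green dot is at the tail end. The tab is at (515,233), within 2 mm of the model. Moving above it.

>>> carry_out(moves=[-1,-4,2.5,15.8,0,2.1,0,-1,-4,2.5,15.8,0,2.1,0,-1,-4,2.5,15.8,0,2.1,0,0,-4,2.5,15.8,0,2.1,0,0,-4,2.5,15.8,0,2.1,0,0,-4,2.5,15.8,0,2.1,0,0,-4,2.5,15.8,0,2.1,0,0,-4,2.5,15.8,0,2.1,0,0,-4,2.5,15.8,0,2.1,0,0,-4,2.5,15.8,0,2.1,0])

```text
t: 15.6
ee_pos: [0.6114, -0.0547, 0.1691]
tool_rot: [[-0.826, 0.511, 0.236], [-0.204, 0.12, -0.972], [-0.525, -0.851, 0.005]]
wrist_force: [0.3, 0.6, 0.9]
finger_gap: 0.049
```

>>> carry_out(moves=[0,0,0,0,0,0,0,0,0,0,0,0,0,0])

```text
t: 15.8
ee_pos: [0.6107, -0.054, 0.1689]
tool_rot: [[-0.826, 0.511, 0.237], [-0.204, 0.12, -0.972], [-0.525, -0.851, 0.006]]
wrist_force: [-0.0, 0.4, -0.2]
finger_gap: 0.0475
```

Run:
```python
from h import *
from fit2 import *
from cell import *
d=get_image("wrist"); cv2.imwrite("pics/wrist10.png",d["image"]);np.savez("wrist10.npz",K=d["intrinsics"],T=d["world_from_camera"],im=d["image"])
p=np.load("stand2.npy"); M=mod(p); Rt,A=frame(p); s=get_state()
g=deck2world(p,[p[6],p[7],.027]); t=tcp_of(g,Rt)
print(s["t"],s["finger_gap"],np.round(s["joint_positions"],2),rows(np.array(s["ee_pos"]),np.array(s["tool_rot"]),t,Rt,1), "tabpix",projf(deck2world(p,[p[6],p[7],.038]),d|{"K":d["intrinsics"],"T":d["world_from_camera"]}))
```

```text
15.85 0.047887657831637426 [-0.32  0.41  2.    0.86  0.37  0.25] (array([ 1.6, 89.4,  2. ]), array([ 0.19,  0.91, -0.15])) tabpix [[312.5469643  258.90363327]]
```

View pics/wrist10.png

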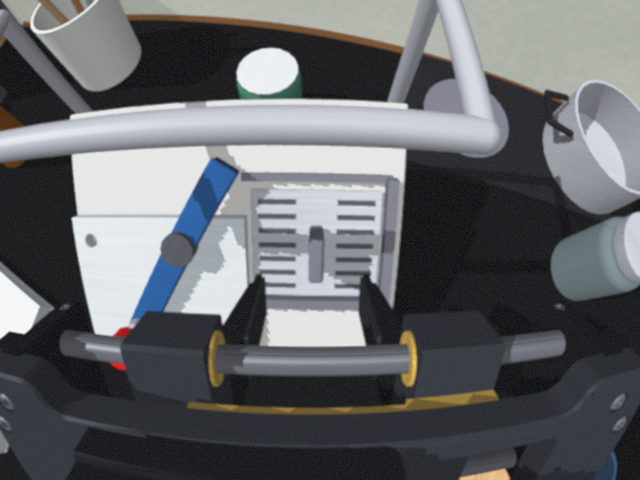

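Run:
```python
from h import *
im=np.load("wrist10.npz")["im"]
cv2.imwrite("pics/w10c.png",cv2.resize(im[165:315,230:410],None,fx=4,fy=4,interpolation=cv2.INTER_CUBIC))
```

```text
(no output)
```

View pics/w10c.png

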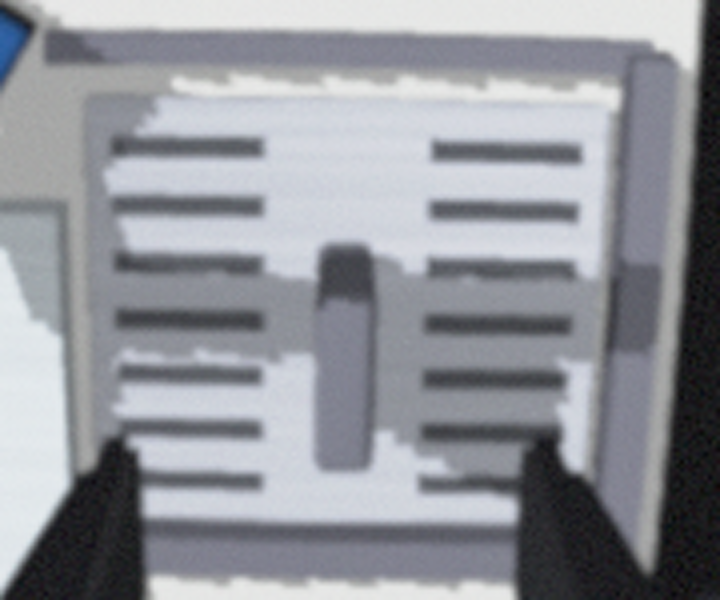

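>>> carry_out(moves=[0,0.4,12,0.6,0,0.9,0,0,0.4,14,0.6,0,0,0,0,0.4,14,0.7,0,0,0,0,0.4,12,0.7,0,0,0,0,0,8,0,0,0,0,0,0,0,0,0,0,0])

```text
t: 16.45
ee_pos: [0.6406, -0.0488, 0.1163]
tool_rot: [[-0.83, 0.51, 0.224], [-0.189, 0.12, -0.975], [-0.524, -0.852, -0.004]]
wrist_force: [0.7, -0.1, 0.3]
finger_gap: 0.0478
```

Run:
```python
from h import *
from fit2 import *
from cell import *
d=get_image("wrist"); cv2.imwrite("pics/wrist11.png",cv2.resize(d["image"][200:370,210:420],None,fx=3.5,fy=3.5,interpolation=cv2.INTER_CUBIC))
p=np.load("stand2.npy"); M=mod(p); Rt,A=frame(p); s=get_state()
g=deck2world(p,[p[6],p[7],.027]); t=tcp_of(g,Rt)
print(s["t"],np.round(s["joint_positions"],2),rows(np.array(s["ee_pos"]),np.array(s["tool_rot"]),t,Rt,1))
```

```text
16.5 [-0.29  0.53  1.98  1.08  0.3   0.06] (array([ 0.1, 29.3, -0.3]), array([ 0.22, -0.02, -0.13]))
```

View pics/wrist11.png

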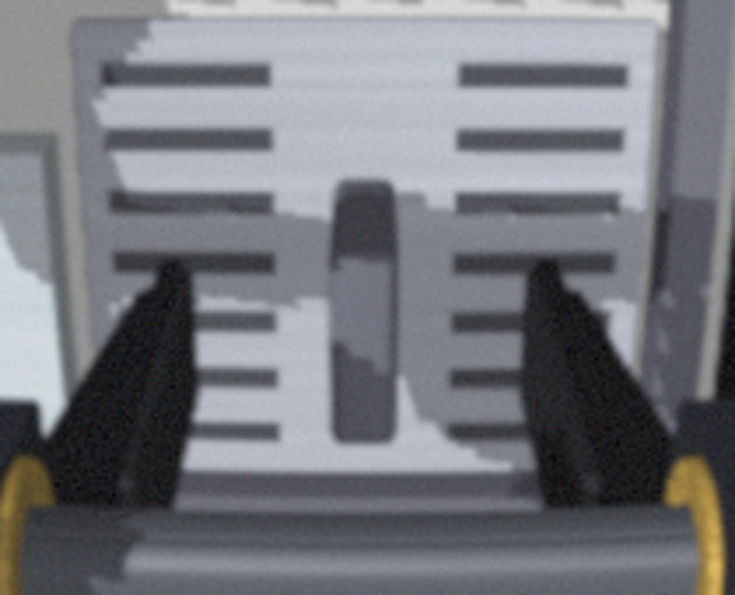

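Tab (363) sits almost midway between the fingers (190/527). Going down and closing.

>>> carry_out(moves=[0,0,9,0.5,0,0,0,0,0,8,0,0,0,0,0,0,6,0,0,0,0,0,0,5,0,0,0,0,0,0,0,0,0,0,0,1,0,0,0,0,0,0,1,0,0,0,0,0,0,1,0,0,0,0,0,0,1,0,0,0,0,0,0], squeeze=35)

```text
t: 17.4
ee_pos: [0.6555, -0.047, 0.0936]
tool_rot: [[-0.83, 0.512, 0.222], [-0.187, 0.119, -0.975], [-0.526, -0.851, -0.003]]
wrist_force: [0.5, -0.2, -1.0]
finger_gap: 0.021
```

>>> carry_out(moves=[1,0,0,0,0,0,0,1,0,0,0,0,0,0,1,0,0,0,0,0,0,1,0,0,0,0,0,0])

```text
t: 17.8
ee_pos: [0.6555, -0.047, 0.0936]
tool_rot: [[-0.83, 0.512, 0.222], [-0.188, 0.119, -0.975], [-0.526, -0.851, -0.003]]
wrist_force: [-2.5, 0.1, 3.0]
finger_gap: 0.0096
```

Run:
```python
from h import *
from cell import *
d=get_image("wrist"); cv2.imwrite("pics/wrist12.png",cv2.resize(d["image"][200:370,180:450],None,fx=2.8,fy=2.8,interpolation=cv2.INTER_CUBIC))
d=get_image("scene"); cv2.imwrite("pics/scene12.png",cv2.resize(d["image"][220:350,235:395],None,fx=4.5,fy=4.5,interpolation=cv2.INTER_CUBIC))
```

```text
(no output)
```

View pics/wrist12.png

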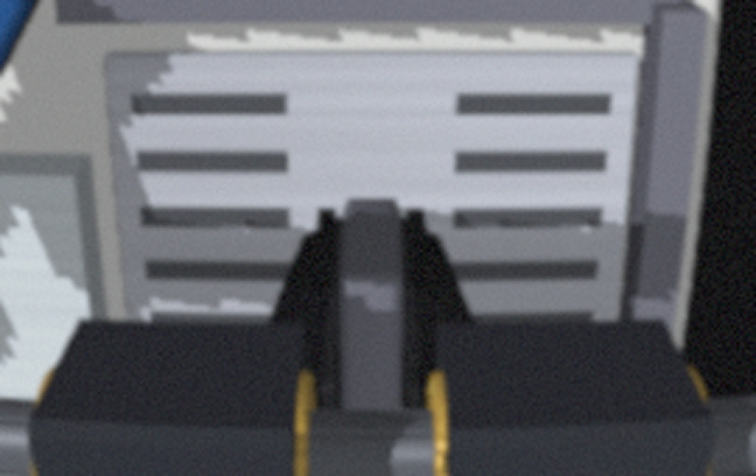

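View pics/scene12.png

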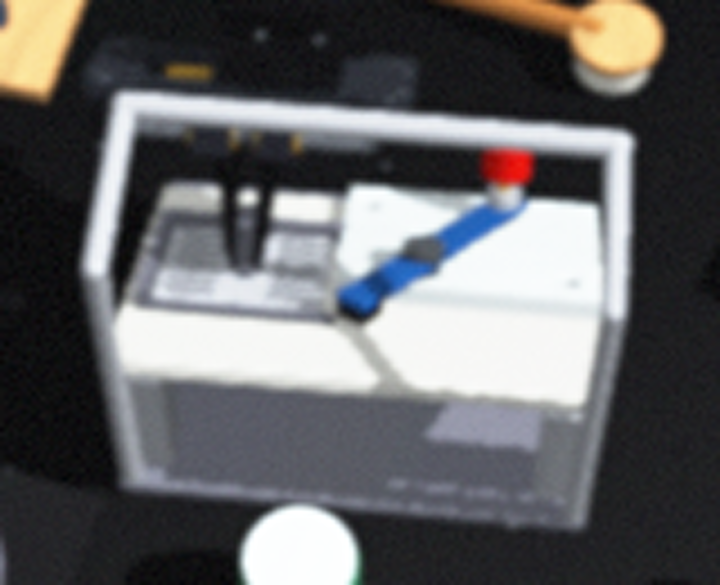

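The tab is gripped (gap 9.6 mm), the bar nose is clear of the plate and the knob is seated. Lifting square to the deck.

>>> carry_out(moves=[1,0,-4,0,0,0,0,1,0,-8,0,0,0,0,1,0,-12,0,0,0,0,1,0,-14,0,0,0,0,1,0,-16,0,0,0,0,1,0,-16,0,0,0,0,1,0,-16,0,0,0,0,1,0,-16,0,0,0,0,1,0,-14,0,0,0,0,1,0,0,0,0,0,0])

```text
t: 18.9
ee_pos: [0.5958, -0.0611, 0.1934]
tool_rot: [[-0.829, 0.513, 0.222], [-0.188, 0.119, -0.975], [-0.526, -0.85, -0.002]]
wrist_force: [-0.3, -0.1, -1.1]
finger_gap: 0.0098
```

```bash
cat > plan.py <<'E'
from h import *
from cell import *
s=get_state(); d=get_image("wrist"); cv2.imwrite("pics/wrist13.png",d["image"])
Rt=np.column_stack([[-np.cos(.224),-np.sin(.224),0],[0,0,-1],[np.sin(.224),-np.cos(.224),0]])
p0=np.array(s["ee_pos"]);R0=np.array(s["tool_rot"])
print(s["t"],p0,np.round(s["joint_positions"],2),s["finger_gap"],np.linalg.det(Rt))
E
python3 plan.py
```

```text
18.9 [ 0.59579279 -0.06107398  0.19338607] [-0.34  0.35  2.01  0.79  0.41  0.33] 0.009755975977915197 1.0
```

View pics/wrist13.png

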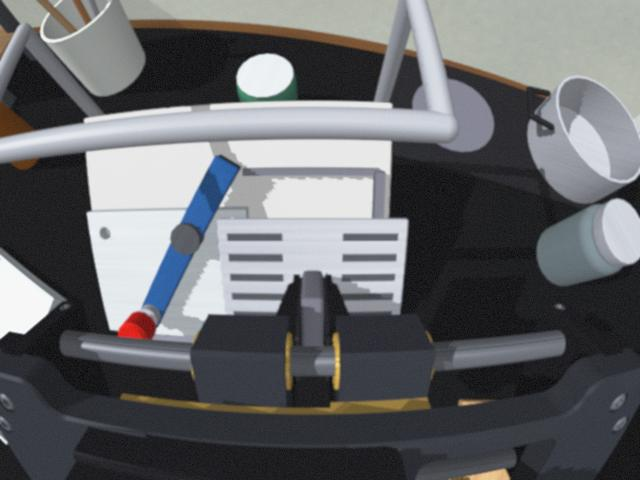

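```bash
cat >> plan.py <<'E'
a=np.array([.47,-.03,.25]); b=np.array([.442,.3275,.16])
print(rows(p0,R0,a,Rt,12)); print(rows(a,Rt,b,Rt,15))
E
python3 plan.py
```

```text
18.95 [ 0.59604507 -0.06096918  0.19255473] [-0.34  0.35  2.01  0.79  0.41  0.33] 0.009635011286788784 1.0
(array([ 7.9, -7.5, -4.9]), array([ 0.01, -0.  , -2.64]))
(array([ -3.5,   6. , -23.7]), array([0., 0., 0.]))
```

>>> carry_out(moves=[1,7.9,-7.5,-4.9,0,0,-2.64,1,7.9,-7.5,-4.9,0,0,-2.64,1,7.9,-7.5,-4.9,0,0,-2.64,1,7.9,-7.5,-4.9,0,0,-2.64,1,7.9,-7.5,-4.9,0,0,-2.64,1,7.9,-7.5,-4.9,0,0,-2.64,1,7.9,-7.5,-4.9,0,0,-2.64,1,7.9,-7.5,-4.9,0,0,-2.64,1,7.9,-7.5,-4.9,0,0,-2.64,1,7.9,-7.5,-4.9,0,0,-2.64])

```text
t: 20.0
ee_pos: [0.4886, -0.0348, 0.235]
tool_rot: [[-0.971, 0.086, 0.223], [-0.222, 0.024, -0.975], [-0.089, -0.996, -0.004]]
wrist_force: [-0.4, 0.2, -1.8]
finger_gap: 0.0101
```

>>> carry_out(moves=[1,7.9,-7.5,-4.9,0,0,-2.64,1,7.9,-7.5,-4.9,0,0,-2.64])

```text
t: 20.2
ee_pos: [0.4701, -0.0289, 0.249]
tool_rot: [[-0.975, -0.004, 0.223], [-0.223, 0.004, -0.975], [0.003, -1.0, -0.004]]
wrist_force: [0.4, -0.4, -1.9]
finger_gap: 0.0098
```

```bash
python3 plan.py
python3 - <<'E'
from h import *
from cell import *
s=get_state(); R0=np.array(s["tool_rot"]);Rt=np.column_stack([[-np.cos(.224),-np.sin(.224),0],[0,0,-1],[np.sin(.224),-np.cos(.224),0]])
print(rows(np.array(s["ee_pos"]),R0,np.array([.442,.3275,.16]),Rt,15))
E
```

```text
20.2 [ 0.47010453 -0.02893956  0.24897917] [-0.2   0.23  1.87  0.    1.04  1.14] 0.009795155518613388 1.0
(array([ 0. , -0.1,  0.1]), array([0.02, 0.  , 0.01]))
(array([ -3.5,   6. , -23.7]), array([0., 0., 0.]))
(array([ -3.5,   6. , -23.6]), array([0.02, 0.  , 0.02]))
```

>>> carry_out(moves=[1,-3.5,6,-23.6,0,0,0,1,-3.5,6,-23.6,0,0,0,1,-3.5,6,-23.6,0,0,0,1,-3.5,6,-23.6,0,0,0,1,-3.5,6,-23.6,0,0,0,1,-3.5,6,-23.6,0,0,0,1,-3.5,6,-23.6,0,0,0,1,-3.5,6,-23.6,0,0,0,1,-3.5,6,-23.6,0,0,0,1,-3.5,6,-23.6,0,0,0])

```text
t: 21.25
ee_pos: [0.4519, 0.21, 0.1891]
tool_rot: [[-0.975, -0.001, 0.223], [-0.223, 0.004, -0.975], [0.0, -1.0, -0.004]]
wrist_force: [-0.4, 0.7, -2.0]
finger_gap: 0.0098
```

>>> carry_out(moves=[1,-3.5,6,-23.6,0,0,0,1,-3.5,6,-23.6,0,0,0,1,-3.5,6,-23.6,0,0,0,1,-3.5,6,-23.6,0,0,0,1,-3.5,6,-23.6,0,0,0,1,0,0,0,0,0,0])

```text
t: 21.85
ee_pos: [0.4422, 0.3299, 0.1589]
tool_rot: [[-0.974, -0.002, 0.225], [-0.225, 0.004, -0.974], [0.001, -1.0, -0.004]]
wrist_force: [-0.0, -0.3, -1.2]
finger_gap: 0.0101
```

Run:
```python
from h import *
from cell import *
s=get_state(); print(s["t"],s["ee_pos"],np.round(s["joint_positions"],2),s["wrist_force"])
d=get_image("wrist"); cv2.imwrite("pics/wrist14.png",d["image"])
d=get_image("top"); cv2.imwrite("pics/top14.png",d["image"])
d=get_image("scene"); cv2.imwrite("pics/scene14.png",cv2.resize(d["image"][190:340,240:500],None,fx=3,fy=3,interpolation=cv2.INTER_CUBIC))
```

```text
21.85 [0.44223452 0.32987497 0.1588712 ] [0.52 0.45 1.8  0.01 0.89 1.86] [-0.02834738 -0.28676205 -1.18922091]
```

View pics/wrist14.png

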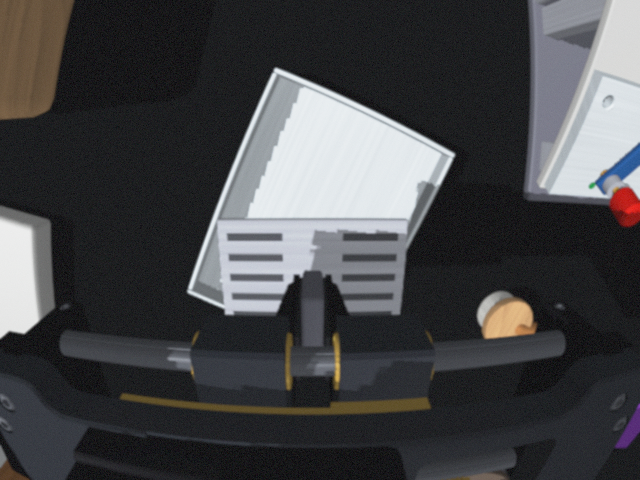

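View pics/scene14.png

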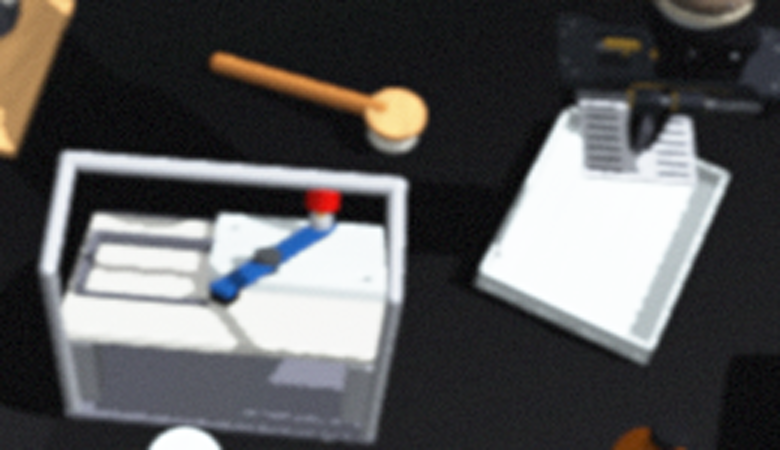

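>>> carry_out(moves=[1,0,12,0,0,0,0,1,0,14,0,0,0,0,1,0,14,0,0,0,0,1,0,14,0,0,0,0,1,0,14,0,0,0,0,1,0,14,0,0,0,0,1,0,14,0,0,0,0,1,0,12,0,0,0,0,1,0,8,0,0,0,0,1,0,6,0,0,0,0])

```text
t: 23.0
ee_pos: [0.4427, 0.3278, 0.038]
tool_rot: [[-0.975, -0.001, 0.222], [-0.222, 0.003, -0.975], [0.0, -1.0, -0.003]]
wrist_force: [0.5, -0.4, -2.2]
finger_gap: 0.0096
```

Run:
```python
from h import *
from cell import *
s=get_state(); print(s["t"],s["ee_pos"],np.round(s["joint_positions"],2),s["wrist_force"])
d=get_image("wrist"); cv2.imwrite("pics/wrist15.png",d["image"][60:400,120:520])
```

```text
23.0 [0.44274887 0.3277873  0.03802638] [0.52 0.63 1.9  0.01 0.61 1.86] [ 0.50666363 -0.36461709 -2.15713805]
```

View pics/wrist15.png

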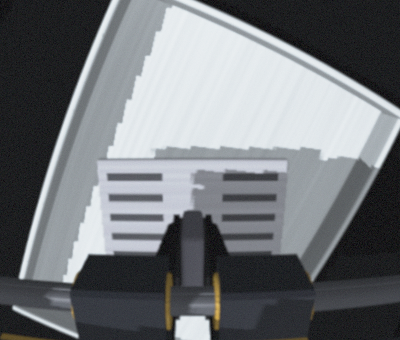

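The plate is well inside the walls, about 22 mm above the floor. Lowering slowly while watching the force.

>>> carry_out(moves=[1,0,6,0,0,0,0,1,0,5,0,0,0,0,1,0,4,0,0,0,0,1,0,3,0,0,0,0,1,0,2,0,0,0,0,1,0,0,0,0,0,0])

```text
t: 23.65
ee_pos: [0.4426, 0.3282, 0.0186]
tool_rot: [[-0.975, -0.001, 0.222], [-0.222, 0.003, -0.975], [0.0, -1.0, -0.003]]
wrist_force: [0.8, -0.3, -1.8]
finger_gap: 0.0096
```

>>> carry_out(moves=[1,0,1.5,0,0,0,0,1,0,1,0,0,0,0,1,0,0,0,0,0,0])

```text
t: 23.95
ee_pos: [0.4427, 0.3282, 0.0162]
tool_rot: [[-0.975, -0.001, 0.222], [-0.222, 0.003, -0.975], [-0.0, -1.0, -0.003]]
wrist_force: [0.9, -0.1, -2.1]
finger_gap: 0.0097
```

>>> carry_out(moves=[1,0,1,0,0,0,0,1,0,1,0,0,0,0,1,0,0,0,0,0,0])

```text
t: 24.25
ee_pos: [0.4426, 0.3282, 0.0141]
tool_rot: [[-0.975, -0.001, 0.222], [-0.222, 0.003, -0.975], [-0.0, -1.0, -0.003]]
wrist_force: [0.4, -0.7, -1.1]
finger_gap: 0.0098
```

>>> carry_out(moves=[1,0,1,0,0,0,0,1,0,0,0,0,0,0])

```text
t: 24.45
ee_pos: [0.4428, 0.3282, 0.0133]
tool_rot: [[-0.975, -0.0, 0.222], [-0.222, 0.003, -0.975], [-0.0, -1.0, -0.003]]
wrist_force: [-0.8, -0.4, -0.5]
finger_gap: 0.0103
```

>>> carry_out(moves=[1,0,0.7,0,0,0,0,1,0,0,0,0,0,0,1,0,0,0,0,0,0])

```text
t: 24.75
ee_pos: [0.4428, 0.3283, 0.0132]
tool_rot: [[-0.975, -0.0, 0.222], [-0.222, 0.004, -0.975], [-0.001, -1.0, -0.003]]
wrist_force: [-2.8, -1.6, 6.0]
finger_gap: 0.01
```

Run:
```python
from h import *
from cell import *
s=get_state(); print(s["t"],s["ee_pos"],s["wrist_force"],s["moment"])
```

```text
24.75 [0.44275195 0.32826818 0.01315193] [-2.80413265 -1.62879989  6.01504251] [-0.41442985  0.27024476 -0.05075344]
```

The plate is on the floor, with the force turned to +6 N upward. Releasing and backing straight up.

>>> carry_out(moves=[0.3,0,0,0,0,0,0,0.3,0,0,0,0,0,0,0.2,0,0,0,0,0,0,0.2,0,0,0,0,0,0,0.2,0,0,0,0,0,0])

```text
t: 25.25
ee_pos: [0.4427, 0.3282, 0.0125]
tool_rot: [[-0.975, -0.001, 0.222], [-0.222, 0.003, -0.975], [-0.0, -1.0, -0.003]]
wrist_force: [-0.0, -0.2, 0.7]
finger_gap: 0.0375
```

>>> carry_out(moves=[0.2,0,-5,0,0,0,0,0.2,0,-10,0,0,0,0,0.2,0,-15,0,0,0,0,0.2,0,-20,0,0,0,0,0.2,0,-25,0,0,0,0,0.2,0,-25,0,0,0,0,0.2,0,-25,0,0,0,0,0.2,0,-25,0,0,0,0,0.2,0,-20,0,0,0,0,0.2,0,0,0,0,0,0])

```text
t: 26.25
ee_pos: [0.4436, 0.3282, 0.1859]
tool_rot: [[-0.975, 0.004, 0.222], [-0.222, 0.006, -0.975], [-0.005, -1.0, -0.005]]
wrist_force: [-0.4, 0.6, -0.4]
finger_gap: 0.038
```

Run:
```python
from h import *
from cell import *
s=get_state(); print(s["t"],s["ee_pos"],s["wrist_force"],s["finger_gap"])
d=get_image("wrist"); cv2.imwrite("pics/wrist16.png",d["image"])
d=get_image("scene"); cv2.imwrite("pics/scene16.png",cv2.resize(d["image"][190:340,240:500],None,fx=3,fy=3,interpolation=cv2.INTER_CUBIC)); cv2.imwrite("pics/scene16f.png",d["image"])
```

```text
26.25 [0.44360399 0.32815719 0.18585512] [-0.36320603  0.59583202 -0.4241362 ] 0.03797859647610622
```

View pics/wrist16.png

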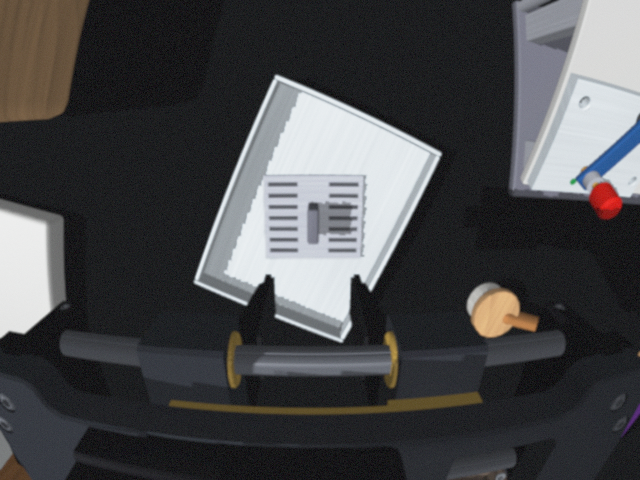

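View pics/scene16.png

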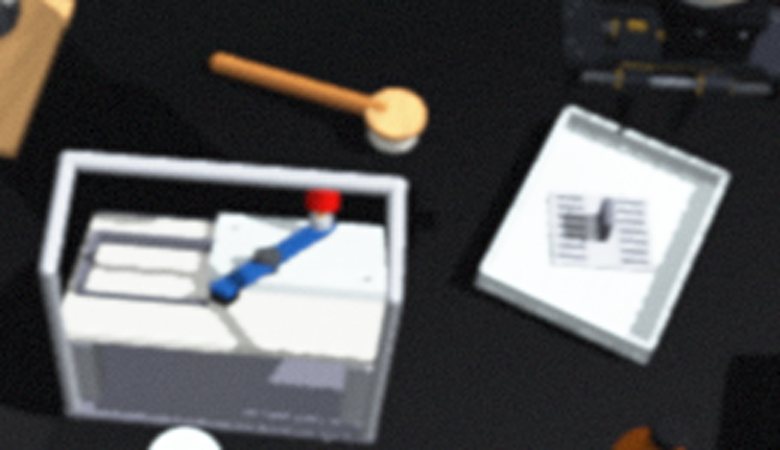

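View pics/scene16f.png

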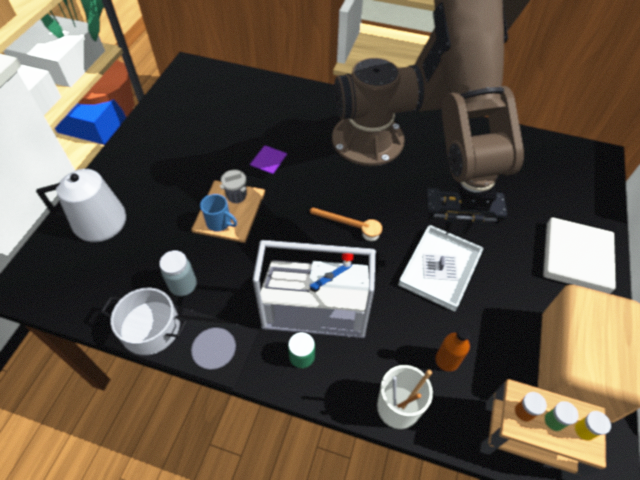

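The plate lies flat in the tray and nothing else has moved. One last check that the plunger is home: red centroids in the fixed cameras, before against now, each relative to the model.

Run:
```python
from h import *
from fit2 import *
from cell import *
p=np.load("stand2.npy")
def pv(v):return deck2world(p,np.array([p[3],p[4],.012])+v)
def cen(im,q):
    im=im.astype(int);m=(im[...,2]>110)&(im[...,1]<70)&(im[...,0]<80);ys,xs=np.nonzero(m);k=(abs(xs-q[0])<12)&(abs(ys-q[1])<12);return np.array([xs[k].mean(),ys[k].mean()]),k.sum()
for n in("top","scene"):
    a=np.load(n+"0.npz"); q=projf if 0 else proj
    h0=proj(pv([0,.085,.041]),a)[0]; c0=cen(a["im"],h0)
    d=get_image(n); im=d["image"]
    for l in(0,.01):
        h=proj(pv([-.0715,.0459,.041+l]),a)[0]; c=cen(im,h); print(n,l,"home resid start",(c0[0]-h0).round(2),"now",(c[0]-h).round(2),c[1],c0[1])
```

```text
top 0 home resid start [-0.6   0.74] now [0.29 1.22] 94 107
top 0.01 home resid start [-0.6   0.74] now [ 0.11 -0.57] 94 107
scene 0 home resid start [ 1.17 -1.36] now [0.59 1.39] 73 113
scene 0.01 home resid start [ 1.17 -1.36] now [0.3  4.76] 73 113
```

Both fixed cameras put the knob nearest to home: top residual 0.5 px against 1.3 px if raised, scene 2.8 px (partly hidden by the rail) against 6.1 px. Handing in.

```bash
python3 -c "
from cell import *
print(sign_off())"
```

```text
the job is handed in; nothing more can be done
None
```

The job is handed in at about 26.4 s, in the order you asked. I pulled the red plunger, swung the bar to the green-dot hole and let the plunger snap in. Then I lifted the steel plate by its tab and set it down in the tray.

- **Plate:** the force turned to +6 N upward when it touched the tray floor, and only then did I let go. The last pictures show it lying flat inside the tray, with the gripper clear above it.
- **Plunger:** the pull fell smoothly to 6.3 N at about 3 mm of lift, with no push-back, so the pin was in the hole when I released it. The last camera check fits fully home better than raised, by 0.5 against 1.3 px in the top view and 2.8 against 6.1 px in the scene view. In the scene view the rail partly hides the knob. The pictures are only good to a couple of millimetres, so they do not prove the last bit of travel.
- **Other things on the worktop:** all looked to be standing where they began in the last scene picture.
- **What went off plan:** the first approach to the knob brought joints 5 and 6 close to their limits, so I backed off and took the grasp turned by 180°. The swing stopped short at about 0.9 rad because the arm slowed itself, and I finished it with two small moves.

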